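Clear the jammed filter barrels

ROBOT

A 7-joint arm with a two-finger parallel gripper is mounted at the origin on a cart in front of the work surface, level with it; the furniture and walls round the work are solid. World frame = base frame: x ahead of the robot, y to its left, z up, the work surface at z = 0. Lengths are in m, angles in degrees, forces in N, time in s.
With the tool pointing down it reaches from about 0.425 to 1.025 m from the base axis. Payload 3.6 kg.
Tool frame: the origin (TCP) lies between the finger pads; the fingertips stand ahead of it and the grasp point (between the pads) lies 3 mm ahead of it (env.finger_overhang is the z of the fingertips in the tool frame, in m); z points along the fingers, y is the line along which they close (so a half turn about z gives the same grasp; the last joint's range is limited). The gripper opens to 85 mm and grips with 20 to 120 N. Pads are 22 mm wide; open, the fingers measure 114 mm over their backs; the gripper's body (76 mm by 85 mm) begins 54 mm behind the grasp point. The pads swing forward as they close: fully open they stand 13 mm farther back than shut.
Start: joints at [-79.441, 33.873, 2.773, 92.16, -1.908, 54.013, -1.931], TCP at [0.199, 0.697, 0.253] pointing down, gripper open.
Joint ranges: [-153.93, 153.93], [-27.13, 128.08], [-72.61, 78.16], [10.71, 143.7], [-87.88, 267.88], [4.46, 118.87], [-176.78, 176.78]. Speed limits (degrees/s): [147.25, 147.25, 180, 180, 180, 180, 180].

INTERFACE

Orientations are given as [roll, pitch, yaw] about the fixed x, y, z axes, in that order (R = Rz(yaw) Ry(pitch) Rx(roll)).
In Python, from bench import env gives the robot as it stands. The module is installed in compiled form; this text tells all that it offers.
- The arm moves only by the shell command python3 -m handwheel 'ROWS' [FORCE]. ROWS is JSON, a list that holds one entry, the list of rows, each a list of 5 numbers: the shift along the tool's x, y, z in mm, then the turn about the tool's z in degrees, then the finger opening in mm, from 0 to 85.4. In form: [[[dx, dy, dz, spin, hand], ...]]. A call has 1 to 10 rows; each row is the pose to reach, as a shift and turn from the pose commanded when the call began, along the tool's axes at that moment; what a row does not reach only later rows make up. A row lasts 1/12 s, in which the tool goes at most 41.7 mm and 7.16 degrees, less where a joint would pass 70% of its speed; a pose out of reach is approached as far as the arm can. A call with a gripper value outside its range is refused whole. The fingers move at their own pace and stop on an object; FORCE is the grip in N (left out, the last holds). Time passes only in rows, so rows that repeat a pose let the fingers close. It gives the time, the measured TCP pose, the force, the opening and the grip force at its end, in the units of the state.
- env.read_state(): the state, without advancing time (a new reading comes with each control period).
- env.get_image(name): name is "scene" or "top"; returns a dict with "image" (400x640x3 uint8, red, green, blue), "z_map" (400x640 float32, m along the optical axis (not along the pixel's ray), 0 where there is no reading), "mtx" (3x3 intrinsics, pixels), "origin" and "attitude" of the camera in the world. Camera axes: x right, y up, looking along -z (the intrinsics and any distortion apply to the point x, -y, -z); pixel columns grow to the right and rows downward; lengths in m; the calibration is good to about 2 mm. A picture is of the moment at which its call begins.
- env.sign_off(): hands the job in; it is judged then, once.
The state is a dict: "time_s": time; "joint_positions": joint angles; "joint_velocities": joint speeds; "effort": joint torques, N m; "eef_pos": TCP position; "tool_rot": TCP orientation; "force": force on the tool from outside, world axes, zero at the start; "torque": the same for the moment, N m; "finger_gap": opening from 0.0 (shut) to 1.0 (fully open); "grip_force": force on a finger pad.
Only numpy, scipy, OpenCV 4.12 (cv2) and the standard library are available. Lean on these libraries where they do the work, as an engineer would, in place of code of your own. Each camera call takes 0.05 s, during which the arm holds its last target. There are 200 camera calls.

TASK

Clear the jammed barrels on the tipping stand: fit the loose tee handle onto the square shaft and turn it until the barrels are tipped fully over the tray, then use the push rod from its holder to push every stuck cartridge out through the bottom of its barrel into the tray. Then turn the barrels fully upright again, with the push rod back in its holder and the handle left seated on the shaft. Do not knock over the small amber bottle.

Things in the scene. Friction and masses are not known exactly. Their poses are not given: they have to be found in the camera images.
- stand: Fixed tipping stand. Origin on the worktop under the pivot axis (which runs along y at z = 179 mm); x points from its front (robot side) to its back, y left. Base plate x -56..146, y -112..222 mm; seat block under the barrels, top z = 70; upright cheeks at y = +-104, top z = 200; catch tray behind; gear box at y 153..217, x +-30, top z = 90.
- frame (a joint): Tip angle of the four clear barrels (rad): 0 upright, 0.42 fully tipped (stop), mouths leaning to the front, feet swung out over the tray. Bore 29, outside 35, length 120 mm, open at both ends; upright feet at z = 74 mm, mouths 194. Upright, the seat block 4 mm below keeps cartridges in. Moved through the shaft; friction holds it where it is left.
- shaft (a joint): Angle of the square shaft (rad), 0 to 1.0, stops at both ends; grows counter-clockwise seen from above. Geared to the barrels: frame = 0.42 x shaft. About 0.2 N m turns it.
- shaft_seat (a point): Top of the round flange at the foot of the square shaft, on the shaft's axis (stand frame 0, 185, 96 mm); here the handle's underside rests when seated. The shaft is 14 mm square for 17 mm above this, then 10.5 mm square up to 21 mm. The point turns with the shaft: its x and y axes are parallel to the flats.
- tee: Loose black tee handle, 160 g, standing on its hub. Origin at the centre of its underside, z up. Hub 50 x 50 x 26 mm with a 16 mm square bore (sides along x and y) open below; neck; grip bar along x, 76 long, 16 wide (y), z = 41 to 61 mm. Any quarter-turn fit is good; play on the shaft up to 0.15 rad either way.
- rod: Push rod, 120 g. Origin at the centre of its lower tip, z up along the rod. Steel, 12 mm diameter, 140 mm long below a 24 mm collar (z = 140..145 mm), above it a black 18 x 18 mm square grip from z = 145 to 196 mm with its sides parallel to x and y. Stands in the holder.
- holder_floor (a point): Floor of the upright round hole of the fixed rod holder (90 mm round foot, tube up to 86 mm above the worktop), on its axis, 13 mm above the worktop; the rod's tip rests here. Bore 17 mm, flaring to 31 mm at the mouth.
- mouth1 (a point): Centre of barrel 1's mouth (y = -63 mm of the stand); moves with the frame; z points along the barrel out of the mouth, the foot is 120 mm along -z. A sprung leaf on the back wall, 3 to 28 mm above the foot, holds the cartridge: about 5 to 9 N pushes it past, and it drops out only when pushed right to the foot.
- mouth2 (a point): As mouth1, barrel 2 (y = -21 mm).
- mouth3 (a point): As mouth1, barrel 3 (y = 21 mm).
- mouth4 (a point): As mouth1, barrel 4 (y = 63 mm).
- tray (a point): Centre of the grey catch tray's floor, 8 mm above the worktop; axes as the stand's. Inside 117 mm in x by 196 mm in y, walls 40 mm high.
- cartridge_1_mid (a point): Middle of the spent cartridge in barrel 1: black cylinder with grey bands, 26 mm diameter, 60 mm long along its z, 30 g; its foot sits about 16 mm above the barrel's foot. Two to four of the barrels hold a cartridge; an absent one is None.
- cartridge_2_mid (a point): As cartridge 1, in barrel 2.
- cartridge_3_mid (a point): As cartridge 1, in barrel 3.
- cartridge_4_mid (a point): As cartridge 1, in barrel 4.
- reagent_small: Bystander: small amber bottle with a white cap, 44 mm diameter, 86 mm tall, origin under its centre.

How it is judged (in metres and radians):
On the way, in this order (a step that is already met when the one before it is completed fails the run):
1. the handle is seated on the square shaft, the barrels still upright (horizontal distance between tee and shaft_seat below 0.005 m and z of tee in the frame of shaft_seat below 0.006 m and angle between tee's own z axis and vertical below 0.12 rad and value of joint frame below 0.06 rad), for 0.2 s.
2. the barrels are tipped fully with the handle on the shaft (horizontal distance between tee and shaft_seat below 0.005 m and z of tee in the frame of shaft_seat below 0.006 m and angle between tee's own z axis and vertical below 0.12 rad and value of joint frame above 0.38 rad), for 0.2 s.
3. every cartridge is in the tray, the barrels still tipped (x of cartridge_1_mid in the frame of tray between -0.062 and 0.06 m and y of cartridge_1_mid in the frame of tray between -0.1 and 0.1 m and z of each of cartridge_1_mid, cartridge_2_mid, cartridge_3_mid, cartridge_4_mid in the frame of tray below 0.045 m and x of cartridge_2_mid in the frame of tray between -0.062 and 0.06 m and y of cartridge_2_mid in the frame of tray between -0.1 and 0.1 m and x of cartridge_3_mid in the frame of tray between -0.062 and 0.06 m and y of cartridge_3_mid in the frame of tray between -0.1 and 0.1 m and x of cartridge_4_mid in the frame of tray between -0.062 and 0.06 m and y of cartridge_4_mid in the frame of tray between -0.1 and 0.1 m and value of joint frame above 0.3 rad), for 0.2 s.
4. the barrels are upright again (value of joint frame below 0.04 rad), for 0.2 s.
At the end, for the whole second after the job is handed in: Cartridges in the tray (middle inside its walls, under 45 mm above its floor); barrels upright (under 0.04 rad); handle on the shaft (within 5 mm sideways, 6 mm above the seat, 0.12 rad upright); rod at rest in its holder (tip within 8 mm of the hole's floor, 0.12 rad upright) (x of cartridge_1_mid in the frame of tray between -0.062 and 0.06 m and y of cartridge_1_mid in the frame of tray between -0.1 and 0.1 m and z of each of cartridge_1_mid, cartridge_2_mid, cartridge_3_mid, cartridge_4_mid in the frame of tray below 0.045 m and x of cartridge_2_mid in the frame of tray between -0.062 and 0.06 m and y of cartridge_2_mid in the frame of tray between -0.1 and 0.1 m and x of cartridge_3_mid in the frame of tray between -0.062 and 0.06 m and y of cartridge_3_mid in the frame of tray between -0.1 and 0.1 m and x of cartridge_4_mid in the frame of tray between -0.062 and 0.06 m and y of cartridge_4_mid in the frame of tray between -0.1 and 0.1 m and horizontal distance between tee and shaft_seat below 0.005 m and z of tee in the frame of shaft_seat below 0.006 m and angle between each of tee, rod's own z axis and vertical below 0.12 rad and horizontal distance between rod and holder_floor below 0.008 m and z of rod in the frame of holder_floor below 0.008 m and value of joint frame below 0.04 rad and linear speed of each of rod, tee below 0.02 m/s); the robot touches nothing.
It fails at once if the small amber bottle is knocked over (angle between reagent_small's own z axis and vertical above 0.6 rad).
Of cartridge_1, cartridge_2, cartridge_3, cartridge_4 only 2 to 4 are there at a start; the rules pass over those that are not, and their reading is None.
At some moment in a run one of tee may be knocked a few centimetres aside while the robot is not near it.
It also fails if it takes over 200 s, if anything falls off the work surface, if the arm or the gripper's body presses on something with over 40 N, if the wrist force passes 120 N, or if a joint passes its speed limit or range.

## Working session

There is one attempt and no reset: what is moved stays moved. The work goes in short steps, Python scripts to look and compute and a shell command to move; the robot and the scene stay as the last step left them, time stands still between calls to the robot, and variables do not carry over. Pictures are saved under pics/ and viewed, at most 14 in all, crops included, and the job is handed in when it is done.

```bash
mkdir -p pics; cat > h.py <<'E'
import numpy as np, cv2
from bench import env
from scipy.spatial.transform import Rotation as R
def shot(n):
    d=env.get_image(n); return d
def save(d,f,box=None,s=1):
    im=d["image"][:,:,::-1]
    if box: im=im[box[1]:box[3],box[0]:box[2]]
    cv2.imwrite("pics/"+f,cv2.resize(im,None,fx=s,fy=s,interpolation=cv2.INTER_CUBIC))
def rot(d):
    a=np.array(d["attitude"],float)
    return a if a.shape==(3,3) else (R.from_euler('xyz',a,degrees=True).as_matrix() if a.size==3 else None)
def cloud(d):
    K=np.array(d["mtx"]);z=d["z_map"];v,u=np.mgrid[:z.shape[0],:z.shape[1]]
    p=np.stack([(u-K[0,2])/K[0,0]*z,-(v-K[1,2])/K[1,1]*z,-z],-1)
    return p@rot(d).T+np.array(d["origin"])
def proj(d,P):
    K=np.array(d["mtx"]);q=(np.atleast_2d(P)-d["origin"])@rot(d)
    return np.stack([K[0,0]*q[:,0]/-q[:,2]+K[0,2],K[1,1]*-q[:,1]/-q[:,2]+K[1,2]],-1)
def ray(d,u,v,h):
    K=np.array(d["mtx"]);r=rot(d)@np.array([(u-K[0,2])/K[0,0],-(v-K[1,2])/K[1,1],-1]);o=np.array(d["origin"])
    return o+r*(h-o[2])/r[2]
E
python3 - <<'E'
from h import *
for n in("scene","top"):
    d=shot(n);save(d,n+"0.png",s=1.25);print(n,d["mtx"],d["origin"],d["attitude"],[k for k in d])
print(env.read_state(),env.finger_overhang)
E
```

```text
scene [[449.46997625   0.         322.41230546]
 [  0.         449.46997625 204.21826923]
 [  0.           0.           1.        ]] [ 0.10629236 -0.63221116  0.94550809] [ 4.44250739e+01 -7.31814748e-03 -3.64669257e+01] ['image', 'z_map', 'mtx', 'origin', 'attitude']
top [[499.43070063   0.         320.86299789]
 [  0.         499.43070063 198.85511248]
 [  0.           0.           1.        ]] [0.39311141 0.02459488 1.22345619] [  9.27884079  -1.12676531 -90.7364398 ] ['image', 'z_map', 'mtx', 'origin', 'attitude']
{'time_s': 0.1, 'joint_positions': array([-79.43998631,  33.91953037,   2.76840436,  92.22966095,
        -1.90853686,  54.01332677,  -1.9318111 ]), 'joint_velocities': array([ 0.02765278, -0.14912073,  0.02123827, -0.15690706,  0.05782499,
       -0.08482092,  0.01945379]), 'effort': array([ 3.97898853e-03, -5.49993217e+01,  1.55327003e+00, -1.98822892e+01,
        9.77305113e-03,  3.79769452e-03, -3.96199894e-06]), 'eef_pos': array([0.19862857, 0.69651975, 0.25226345]), 'tool_rot': array([-1.79883795e+02,  6.43457112e-03,  1.64085482e+02]), 'force': array([-0.9056285 ,  0.01039832, -0.37677139]), 'torque': array([-0.02172498,  0.03073924,  0.00769654]), 'grip_force': 0.0, 'finger_gap': 1.0009595695507887} 0.022
```

View pics/scene0.png

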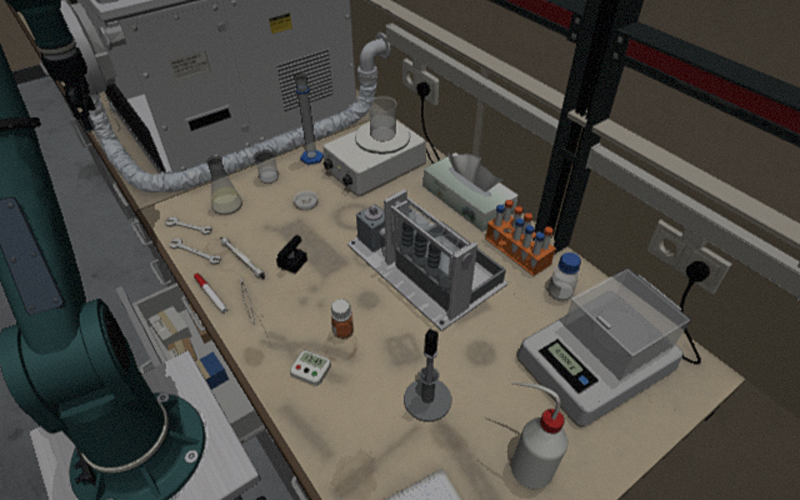

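View pics/top0.png

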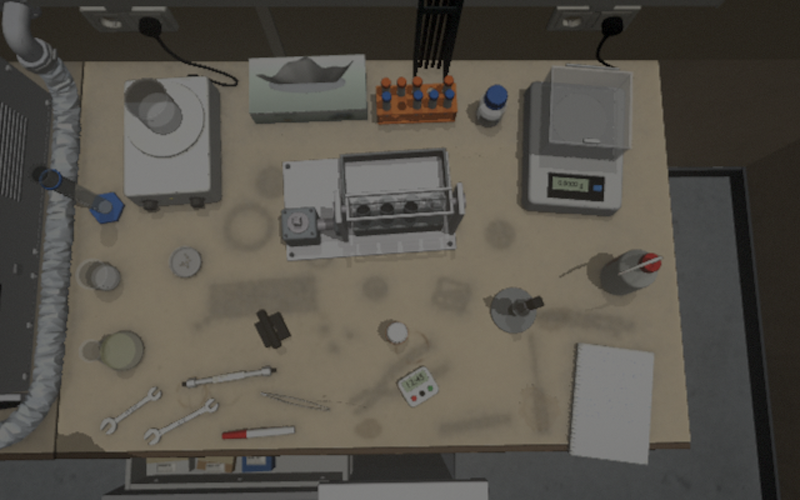

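Scene: stand with the gearbox at scaled top px (300,225), black tee at (272,328), amber bottle at (397,332), rod in holder at (515,308). I'll measure these next.

```bash
cat >> h.py <<'E'
def rect(P):
    (c,s,a)=cv2.minAreaRect((P[:,:2]*1000).astype(np.float32)); return np.round(c,1),np.round(s,1),round(a,1)
E
python3 - <<'E'
from h import *
s=shot("scene");t=shot("top")
for d,n in((s,"scene"),(t,"top")):
    c=cloud(d);im=d["image"].astype(int);mx=im.max(2)
    def sel(u0,v0,u1,v1,z0,z1,m=None):
        k=np.zeros(mx.shape,bool);k[v0:v1,u0:u1]=1
        k&=(c[...,2]>z0)&(c[...,2]<z1)&(d["z_map"]>0)
        if m is not None:k&=m
        return c[k]
    b=dict(scene=[(215,180,255,222),(260,235,290,275),(315,260,370,340),(280,160,312,200)],top=[(198,240,236,282),(300,250,335,285),(385,225,440,270),(220,160,262,200)])[n]
    for nm,bb,z0,z1,dk in(("tee",b[0],.05,.07,1),("hub",b[0],.015,.032,1),("bot",b[1],.07,.1,0),("collar/grip",b[2],.12,.25,0),("tube",b[2],.07,.095,0),("foot",b[2],.005,.03,0),("gear",b[3],.075,.1,0),("shaft",b[3],.105,.13,0)):
        P=sel(*bb,z0,z1,(mx<60) if dk else None)
        if len(P)>3:print(n,nm,len(P),P.mean(0).round(4),*rect(P),P[:,2].max().round(3))
# corners of base plate by ray at assumed thickness ~ .008
for u,v in((287,167),(290,254),(450,244)):
    print(ray(t,u/1.25,v/1.25,.008).round(4), cloud(t)[int(v/1.25),int(u/1.25)].round(4))
save(s,"s1.png",(270,140,410,265),5.5);save(t,"t1.png",(215,110,385,220),4.5)
E
```

```text
scene tee 142 [0.4334 0.2405 0.0586] [433.8 242.6] [76.2 16.6] 25.5 0.066
scene hub 179 [0.4354 0.2326 0.0241] [435.5 243.5] [53.8 50.9] 27.3 0.032
scene bot 183 [0.4234 0.0035 0.0824] [424.9   5.6] [35.7 35.2] 33.2 0.088
scene collar/grip 265 [ 0.4639 -0.2248  0.1792] [ 465.6 -223. ] [18.9 21.6] 33.2 0.212
scene tube 153 [ 0.467  -0.2213  0.0824] [ 466.8 -221.3] [34.8 35.6] 52.1 0.095
scene foot 865 [ 0.4664 -0.2224  0.0085] [ 502.  -166.3] [218.4 102. ] 51.8 0.029
scene gear 335 [0.6161 0.173  0.0891] [627.8 160.6] [ 60.2 119.9] 5.0 0.1
scene shaft 58 [0.6157 0.1439 0.1157] [618.9 146.2] [100.7  15.4] 79.3 0.13
top tee 236 [0.4359 0.2458 0.0602] [436.1 247. ] [74.7 16.7] 25.9 0.067
top hub 276 [0.4376 0.2429 0.026 ] [436.4 246.3] [48.6 49.4] 26.4 0.032
top bot 202 [0.427  0.0107 0.0855] [426.9  10.3] [35.5 35.8] 17.8 0.095
top collar/grip 148 [ 0.4683 -0.2145  0.1907] [ 469.1 -217. ] [20.7 21.8] 87.9 0.213
top tube 122 [ 0.4679 -0.2151  0.0825] [ 468.3 -215.6] [35.8 29.4] 18.6 0.093
top foot 784 [ 0.4666 -0.2129  0.0088] [ 467.8 -221.8] [101.3 132.5] 0.7 0.028
top gear 676 [0.6265 0.1886 0.0908] [629.1 186.1] [62.2 70.8] 0.2 0.1
top shaft 46 [0.6284 0.1893 0.1137] [629.  189.6] [14.  13.9] 88.1 0.12
[0.7596 0.2252 0.008 ] [0.7603 0.2262 0.0111]
[0.5827 0.2164 0.008 ] [0.5824 0.2156 0.0133]
[ 0.5996 -0.0988  0.008 ] [ 0.5994 -0.0984  0.0121]
```

View pics/s1.png

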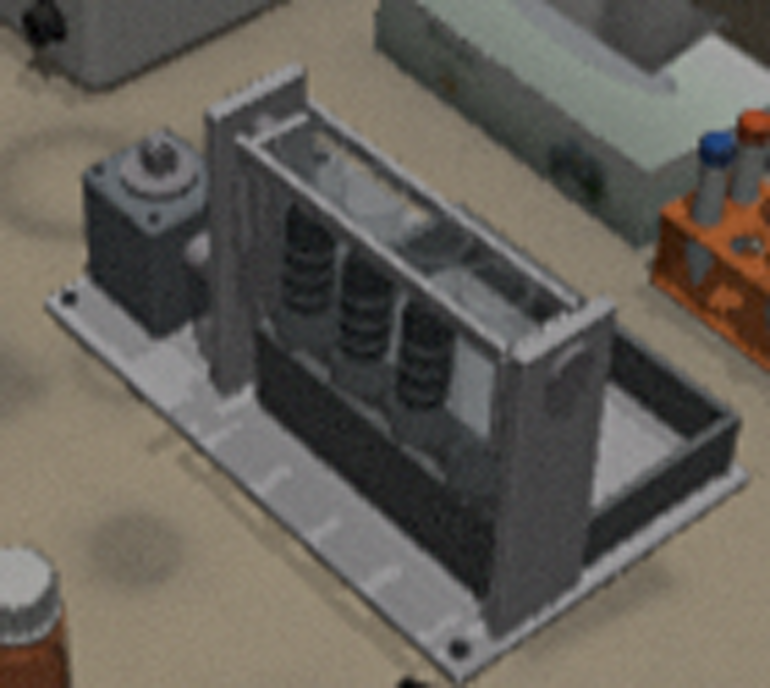

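View pics/t1.png

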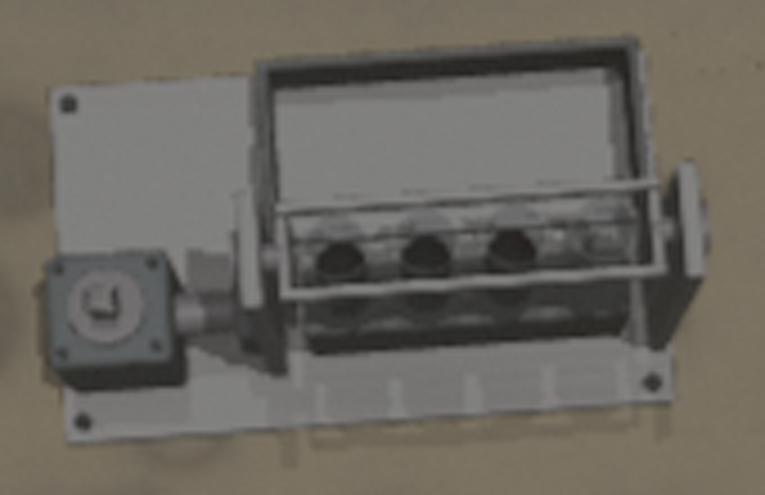

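Cartridges are visible in barrels 2, 3 and 4. Barrel 1, the rightmost in the top view, is empty. Next I'll compute the move to the tee.

```bash
cat >> h.py <<'E'
def go(x,y,z,yaw,from_=None):
    s=env.read_state();p=np.array(s["eef_pos"]);M=R.from_euler('xyz',s["tool_rot"],degrees=True).as_matrix()
    ps=s["tool_rot"][2];d=M.T@(np.array([x,y,z])-p)*1000
    print("at",p.round(4),s["tool_rot"].round(1),"shift",d.round(1),"spin",round(-((yaw-ps+180)%360-180),1),"F",s["force"].round(1),"gap",round(s["finger_gap"]*85.4,1),"t",round(s["time_s"],1))
E
python3 - <<'E'
from h import *
go(.435,.245,.14,205.5)
s=shot("scene");t=shot("top")
a=cv2.resize(s["image"][150:190,275:325,::-1],(500,400),interpolation=2);b=cv2.resize(t["image"][155:200,215:262,::-1],(418,400),interpolation=2)
cv2.imwrite("pics/sh.png",cv2.convertScaleAbs(np.hstack([a[:,:380],b]),alpha=1.8))
E
```

```text
at [0.1987 0.6968 0.2526] [-179.9    0.   164.1] shift [-351.1 -369.5  113.1] spin -41.4 F [-0.9 -0.  -0.1] gap 85.0 t 0.2
```

View pics/sh.png

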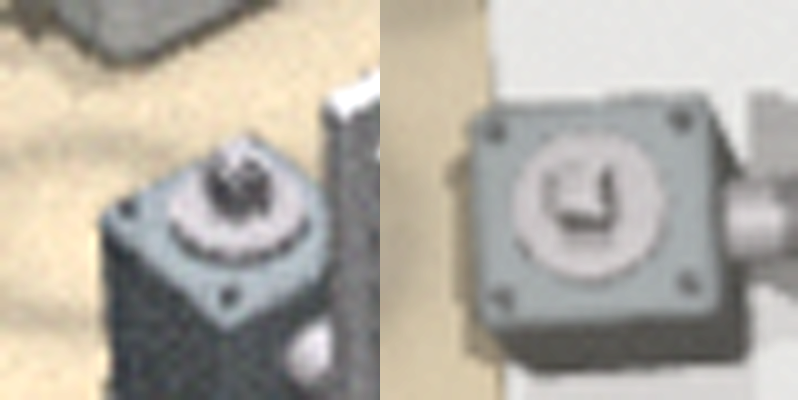

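```bash
python3 -m handwheel '[[[-351,-369,30,-41.4,85],[-351,-369,30,-41.4,85],[-351,-369,30,-41.4,85],[-351,-369,30,-41.4,85],[-351,-369,30,-41.4,85],[-351,-369,30,-41.4,85],[-351,-369,30,-41.4,85],[-351,-369,30,-41.4,85],[-351,-369,30,-41.4,85],[-351,-369,30,-41.4,85]]]' 30
python3 - <<'E'
from h import *
t=shot("top");print(ray(t,236.6,175.5,.117).round(4),ray(t,238.4,177.7,.096).round(4))
s=shot("scene");print(ray(s,275+237/10,150+172/10,.117).round(4),ray(s,275+237/10,150+208/10,.096).round(4))
go(.435,.245,.14,205.5)
E
```

```text
time_s: 1.13
eef_pos: [0.3926, 0.3269, 0.229]
tool_rot: [180.0, 0.0, -154.5]
force: [1.7, 0.9, 0.6]
finger_gap: 0.998
grip_force: 0.0
[0.6288 0.1899 0.117 ] [0.6281 0.1888 0.096 ]
[0.622  0.1774 0.117 ] [0.6262 0.185  0.096 ]
at [0.3954 0.3201 0.2283] [-1.797e+02 -1.000e-01 -1.553e+02] shift [ -4.7 -84.3  88.7] spin -0.8 F [-0.3 -0.5  0.7] gap 84.9 t 1.2
```

```bash
python3 -m handwheel '[[[-4,-84,90,-0.3,85],[-4,-84,90,-0.3,85],[-4,-84,90,-0.3,85],[-4,-84,90,-0.3,85],[-4,-84,90,-0.3,85]]]' 30
python3 - <<'E'
from h import *
go(.435,.245,.056,205.5)
d=shot("top");c=cloud(d);k=(d["image"].max(2)<70);
save(d,"a1.png",(170,210,270,310),5)
d=shot("scene");save(d,"a2.png",(180,130,290,240),5)
E
```

```text
time_s: 1.65
eef_pos: [0.4315, 0.2527, 0.1373]
tool_rot: [-179.9, -0.2, -154.4]
force: [0.2, 1.1, -0.3]
finger_gap: 0.998
grip_force: 0.0
at [0.4315 0.2527 0.1373] [-179.9   -0.2 -154.4] shift [-0.2 -8.4 81.3] spin 0.1 F [ 0.2  1.1 -0.3] gap 85.2 t 1.6
```

View pics/a2.png

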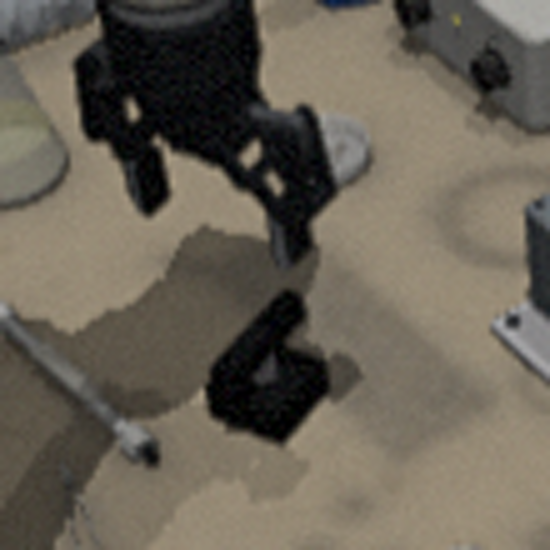

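```bash
python3 -m handwheel '[[[0,-8,40,0,85],[0,-8,81,0,85],[0,-8,81,0,85],[0,-8,81,0,85],[0,-8,81,0,85],[0,-8,81,0,85]]]' 30
python3 -m handwheel '[[[0,0,0,0,10],[0,0,0,0,10],[0,0,0,0,10],[0,0,0,0,10],[0,0,0,0,10],[0,0,0,0,10],[0,0,0,0,10]]]' 50
python3 - <<'E'
from h import *
go(.435,.245,.056,205.5)
E
```

```text
time_s: 2.25
eef_pos: [0.4364, 0.2493, 0.0608]
tool_rot: [179.9, 0.3, -154.1]
force: [1.4, 0.7, 0.5]
finger_gap: 0.998
grip_force: 0.0
time_s: 2.83
eef_pos: [0.4353, 0.2473, 0.058]
tool_rot: [-180.0, 0.0, -154.2]
force: [-1.0, 0.1, 4.0]
finger_gap: 0.175
grip_force: 53.6
at [0.4353 0.2473 0.058 ] [-180.     0.  -154.2] shift [ 1.2 -1.9  2. ] spin 0.3 F [-1.   0.1  4. ] gap 15.0 t 2.8
```

```bash
python3 -m handwheel '[[[0,0,-40,0,10],[0,0,-80,0,10],[0,0,-120,0,10],[0,0,-142,0,10],[0,0,-142,0,10],[-20,-18,-142,4,10],[-50,-46,-142,10,10],[-80,-73,-142,16,10],[-110,-101,-142,22,10],[-140,-128,-142,22.8,10]]]'
python3 -m handwheel '[[[0,0,0,0,10],[0,0,0,0,10],[0,0,0,0,10],[0,0,0,0,10],[0,0,0,0,10]]]'
python3 - <<'E'
from h import *
go(.628,.188,.2,183)
s=shot("scene");t=shot("top")
for d,n in((s,"scene"),(t,"top")):
    c=cloud(d);p=env.read_state()["eef_pos"]
    k=(c[...,2]>.10)&(c[...,2]<.172)&(abs(c[...,0]-p[0])<.07)&(abs(c[...,1]-p[1])<.07)&(d["z_map"]>0)
    print(n,k.sum())
save(s,"b1.png",(250,90,350,210),5);save(t,"b2.png",(190,130,290,230),5)
E
```

```text
time_s: 3.67
eef_pos: [0.6173, 0.192, 0.1979]
tool_rot: [-179.9, -0.2, -177.2]
force: [0.6, 1.9, -0.9]
finger_gap: 0.181
grip_force: 52.8
time_s: 4.08
eef_pos: [0.6149, 0.1941, 0.199]
tool_rot: [180.0, -0.1, -176.9]
force: [1.1, 0.4, -0.6]
finger_gap: 0.173
grip_force: 52.8
at [0.6149 0.1941 0.199 ] [ 1.800e+02 -1.000e-01 -1.769e+02] shift [-12.8  -6.8  -1. ] spin 0.1 F [ 1.1  0.4 -0.6] gap 14.7 t 4.1
scene 339
top 78
```

View pics/b1.png

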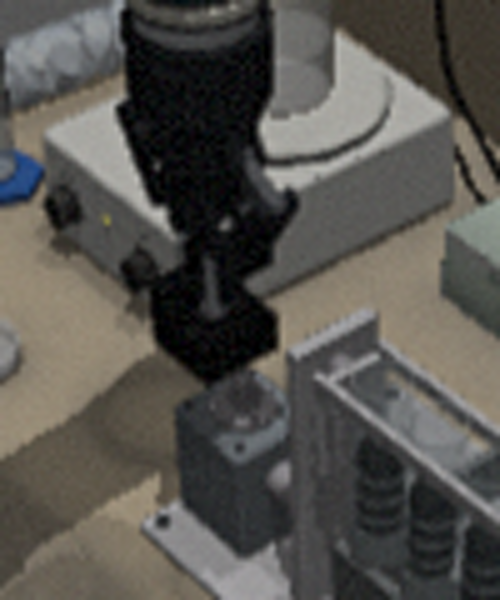

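View pics/b2.png

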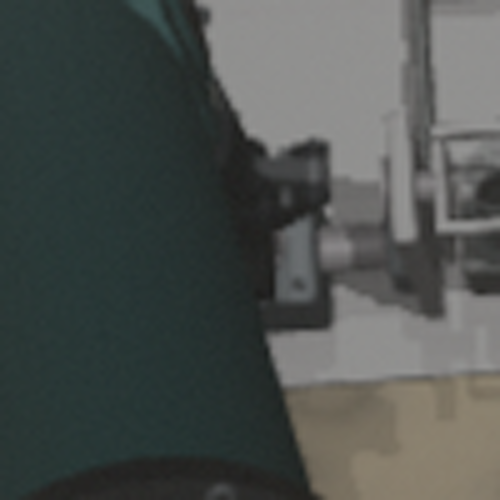

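```bash
cat > rel.py <<'E'
from h import *
d=shot("scene");c=cloud(d);st=env.read_state();p=np.array(st["eef_pos"])
A=R.from_euler('z',-3,degrees=True).as_matrix()
q=c@A.T
def faces(z0,z1,ctr,hx,hy,name):
    m=(d["z_map"]>0)&(c[...,2]>z0)&(c[...,2]<z1); cc=A@np.append(ctr,0)
    dx=q[...,0]-(cc[0]-hx);dy=q[...,1]-(cc[1]-hy)
    e=.009
    fx=m&(abs(dx)<e)&(dy>.008)&(dy<2*hy-.008); fy=m&(abs(dy)<e)&(dx>.008)&(dx<2*hx-.008)
    P,Q=q[fx],q[fy]
    X,Y=np.median(P[:,0]),np.median(Q[:,1])
    ax=np.degrees(np.arctan2(*np.polyfit(P[:,1],P[:,0],1)[[0]],1)) if len(P)>5 else 0
    ay=np.degrees(np.arctan(np.polyfit(Q[:,0],Q[:,1],1)[0]))
    w=A.T@np.array([X+hx,Y+hy,0]);print(name,len(P),len(Q),w[:2].round(4),"tilt x,y face",-np.round(ax,1),ay.round(1));return w
g=faces(.03,.082,np.array([.627,.187]),.030,.032,"gear")
h=faces(p[2]-.058+.003,p[2]-.058+.022,p[:2]+[-.001,-.003],.025,.025,"hub")
print("tcp",p.round(4),"hub-tcp",(h[:2]-p[:2]).round(4),"target tcp",(p[:2]+g[:2]-h[:2]).round(4))
t=p+g-h; go(t[0],t[1],p[2],183)
E
python3 rel.py; python3 rel.py
```

```text
gear 130 90 [0.6275 0.1877] tilt x,y face 1.2 -2.1
hub 40 60 [0.6142 0.1925] tilt x,y face 0.4 0.5
tcp [0.6159 0.1938 0.1998] hub-tcp [-0.0017 -0.0012] target tcp [0.6291 0.1889]
at [0.6159 0.1938 0.1998] [ 180.    -0.  -176.9] shift [-13.   -5.6  -0. ] spin 0.1 F [ 0.  -0.  -1.7] gap 15.1 t 4.2
gear 130 93 [0.6274 0.1874] tilt x,y face 0.4 -0.3
hub 36 57 [0.6147 0.1919] tilt x,y face 0.6 -0.7
tcp [0.6162 0.1936 0.2   ] hub-tcp [-0.0015 -0.0017] target tcp [0.629  0.1892]
at [0.6162 0.1936 0.2   ] [ 180.   -0. -177.] shift [-12.5  -5.1  -0. ] spin 0.0 F [ 0.4  0.1 -1.5] gap 15.1 t 4.3
```

```bash
python3 -m handwheel '[[[-6,-3,0,0,10],[-13,-5.3,0,0,10],[-13,-5.3,10,0,10],[-13,-5.3,16,0,10],[-13,-5.3,16,0,10],[-13,-5.3,16,0,10],[-13,-5.3,16,0,10],[-13,-5.3,16,0,10],[-13,-5.3,16,0,10]]]'; python3 rel.py; python3 rel.py
```

```text
time_s: 5.03
eef_pos: [0.6302, 0.1887, 0.1841]
tool_rot: [180.0, 0.0, -177.0]
force: [0.8, 1.1, -1.1]
finger_gap: 0.177
grip_force: 52.9
gear 123 95 [0.6272 0.1872] tilt x,y face 0.9 -4.6
hub 37 37 [0.6291 0.1869] tilt x,y face 1.8 3.0
tcp [0.6302 0.1887 0.1841] hub-tcp [-0.001  -0.0018] target tcp [0.6283 0.1889]
at [0.6302 0.1887 0.1841] [ 180.    0. -177.] shift [ 1.9  0.3 -0. ] spin -0.0 F [ 0.4  0.4 -1.3] gap 14.8 t 5.1
gear 121 91 [0.6273 0.1872] tilt x,y face 0.3 -1.0
hub 33 41 [0.6291 0.187 ] tilt x,y face 0.6 -0.1
tcp [0.6302 0.1886 0.1841] hub-tcp [-0.0011 -0.0016] target tcp [0.6285 0.1888]
at [0.6302 0.1886 0.1841] [ 180.    0. -177.] shift [ 1.7  0.3 -0. ] spin -0.0 F [ 0.9 -0.6 -1.4] gap 14.9 t 5.1
```

```bash
python3 -m handwheel '[[[1.5,0.2,0,0,10],[1.5,0.2,0,0,10],[1.5,0.2,5,0,10],[1.5,0.2,9,0,10],[1.5,0.2,13,0,10],[1.5,0.2,13,0,10],[1.5,0.2,13,0,10],[1.5,0.2,13,0,10],[1.5,0.2,13,0,10]]]'
python3 -m handwheel '[[[0,0,2,0,10],[0,0,4,0,10],[0,0,6,0,10],[0,0,6,0,10],[0,0,6,0,10],[0,0,6,0,10]]]'
```

```text
time_s: 5.88
eef_pos: [0.6287, 0.1886, 0.1709]
tool_rot: [-180.0, 0.0, -177.0]
force: [-0.2, 1.1, -1.7]
finger_gap: 0.18
grip_force: 52.9
time_s: 6.38
eef_pos: [0.6285, 0.1886, 0.1647]
tool_rot: [-180.0, -0.0, -177.0]
force: [-0.4, -0.8, -1.3]
finger_gap: 0.18
grip_force: 52.9
```

No contact force so far, so I'll go on down.

```bash
python3 -m handwheel '[[[0,0,2,0,10],[0,0,4,0,10],[0,0,6,0,10],[0,0,8,0,10],[0,0,8,0,10],[0,0,8,0,10],[0,0,8,0,10]]]'
python3 -m handwheel '[[[0,0,1,0,10],[0,0,2,0,10],[0,0,3,0,10],[0,0,3,0,10],[0,0,3,0,10],[0,0,3,0,10]]]'
```

```text
time_s: 6.97
eef_pos: [0.6285, 0.1886, 0.1567]
tool_rot: [-180.0, -0.0, -177.0]
force: [-0.6, -0.5, -1.6]
finger_gap: 0.178
grip_force: 52.9
time_s: 7.47
eef_pos: [0.6287, 0.1886, 0.1541]
tool_rot: [180.0, 0.0, -177.0]
force: [-0.1, 0.7, 0.5]
finger_gap: 0.177
grip_force: 53.0
```

```bash
python3 -m handwheel '[[[0,0,0.5,0,10],[0,0,0.5,-3,10],[0,0,0.5,-7,10],[0,0,0.5,-11,10],[0,0,0.5,-15,10],[0,0,0.5,-19,10],[0,0,0.5,-23,10],[0,0,0.5,-27,10],[0,0,0.5,-27,10],[0,0,0.5,-27,10]]]' 70
python3 - <<'E'
from h import *
s=env.read_state();print(s["torque"],s["force"],s["joint_positions"].round(1))
E
```

```text
time_s: 8.3
eef_pos: [0.6284, 0.1894, 0.154]
tool_rot: [179.9, 0.0, -150.1]
force: [-2.6, 0.2, 5.3]
finger_gap: 0.171
grip_force: 73.2
[0.30250709 0.55216114 0.03767489] [-2.64252518  0.19357969  5.27756133] [-15.4  35.7  -7.8 105.2   7.   39.5  92.8]
```

```bash
python3 -m handwheel '[[[0,0,0,-4,10],[0,0,0,-8,10],[0,0,0,-12,10],[0,0,0,-16,10],[0,0,0,-20,10],[0,0,0,-24,10],[0,0,0,-28,10],[0,0,0,-31,10],[0,0,0,-31,10],[0,0,0,-31,10]]]' 70
python3 -m handwheel '[[[0,0,0,-2,10],[0,0,0,-4,10],[0,0,0,-6,10],[0,0,0,-6,10],[0,0,0,-6,10]]]' 70
python3 - <<'E'
from h import *
s=env.read_state();print(s["torque"],s["force"],s["joint_positions"].round(1))
d=shot("scene");save(d,"c1.png",(250,110,410,270),4)
E
```

```text
time_s: 9.13
eef_pos: [0.6283, 0.1892, 0.154]
tool_rot: [180.0, 0.0, -119.1]
force: [-3.1, 0.1, 6.8]
finger_gap: 0.171
grip_force: 73.2
time_s: 9.55
eef_pos: [0.6283, 0.1892, 0.154]
tool_rot: [180.0, 0.0, -113.1]
force: [-1.5, 0.3, 6.3]
finger_gap: 0.173
grip_force: 73.3
[ 0.11311591  0.70333    -0.09754231] [-1.54662881  0.30145751  6.28331881] [ -8.5  36.6 -17.9 104.9  16.1  41.  121.5]
```

View pics/c1.png

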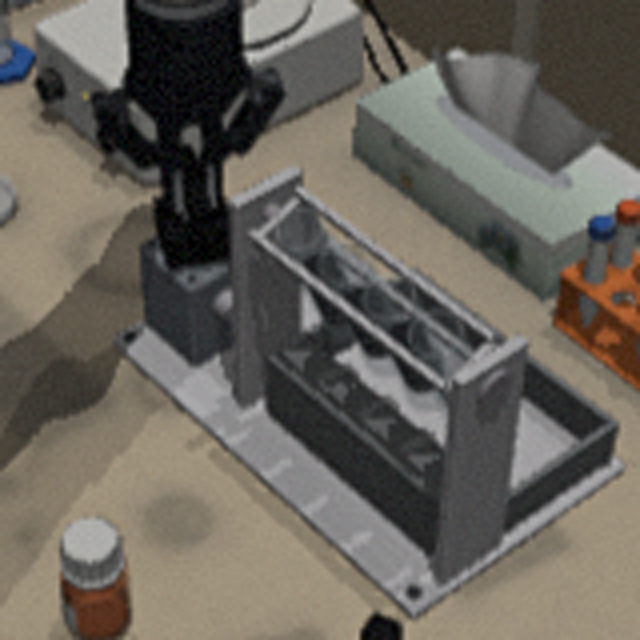

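```bash
python3 -m handwheel '[[[0,0,0,-2,10],[0,0,0,-4,10],[0,0,0,-4,10],[0,0,0,-4,10]]]' 70
python3 - <<'E'
from h import *
s=env.read_state();print(s["torque"],s["tool_rot"])
E
```

```text
time_s: 9.93
eef_pos: [0.6282, 0.1892, 0.154]
tool_rot: [180.0, 0.0, -109.1]
force: [-2.9, 0.8, 6.2]
finger_gap: 0.167
grip_force: 73.3
[ 0.11499965  0.75462344 -0.08423756] [ 1.79962808e+02  1.48884708e-02 -1.09141671e+02]
```

```bash
python3 -m handwheel '[[[0,0,0,0,50],[0,0,0,0,50],[0,0,0,0,50],[0,0,0,0,50],[0,0,0,0,50],[0,0,-40,0,50],[0,0,-80,0,50],[0,0,-120,0,50],[0,0,-150,0,50],[0,0,-150,0,50]]]' 70
python3 -m handwheel '[[[0,0,0,0,50],[0,0,0,0,50],[0,0,0,0,50],[0,0,0,0,50]]]'
python3 - <<'E'
from h import *
go(.467,-.219,.3,180)
s=shot("scene");t=shot("top")
u,v=proj(s,[.467,-.219,.17])[0].astype(int);a=s["image"][v-35:v+35,u-25:u+25,::-1]
u,v=proj(t,[.467,-.219,.19])[0].astype(int);b=t["image"][v-35:v+35,u-25:u+25,::-1]
e=s["image"][140:210,275:345,::-1]
cv2.imwrite("pics/rod.png",cv2.convertScaleAbs(cv2.resize(np.hstack([a,b,e]),None,fx=4.6,fy=4.6,interpolation=2),alpha=1.6))
E
```

```text
time_s: 10.77
eef_pos: [0.6325, 0.1907, 0.3113]
tool_rot: [-179.4, 0.5, -109.0]
force: [0.0, 0.3, 0.2]
finger_gap: 0.585
grip_force: 0.0
time_s: 11.1
eef_pos: [0.6276, 0.188, 0.3012]
tool_rot: [179.8, -0.1, -109.0]
force: [0.1, 0.0, 0.3]
finger_gap: 0.584
grip_force: 0.0
at [0.6276 0.188  0.3012] [ 1.798e+02 -1.000e-01 -1.090e+02] shift [437.1  19.2   2.3] spin 71.0 F [0.1 0.  0.3] gap 49.9 t 11.1
```

View pics/rod.png

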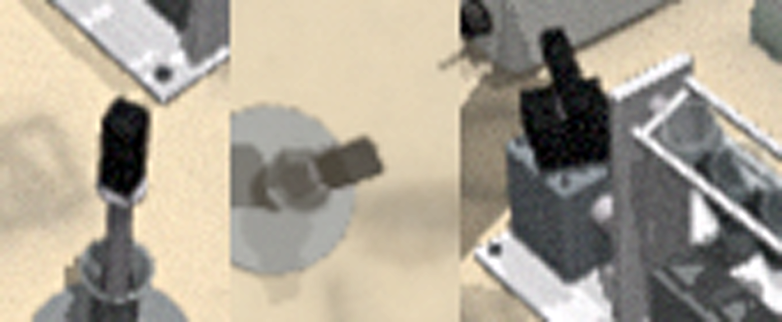

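```bash
python3 - <<'E'
from h import *
import scipy.ndimage as nd
for n in("top","scene"):
    Ps=[]
    for i in range(4):
        d=shot(n);c=cloud(d);k=(abs(c[...,2]-.209)<.006)&(abs(c[...,0]-.467)<.03)&(abs(c[...,1]+.219)<.03)&(d["z_map"]>0)
        Ps.append(c[k])
    P=np.vstack(Ps);print(n,len(P),P.mean(0).round(4),*rect(P))
    # dark mask side planes of the grip
    d=shot(n);c=cloud(d);k=(c[...,2]>.162)&(c[...,2]<.204)&(abs(c[...,0]-.467)<.02)&(abs(c[...,1]+.219)<.02)&(d["z_map"]>0)
    Q=c[k];print(len(Q),Q.mean(0).round(4),*rect(Q))
    # dark grip outline, brightened mask rect on top-face plane
    m=(d["image"].max(2)<75).astype(np.uint8);u,v=proj(d,[.467,-.219,.209])[0].astype(int)
    if n=="top":
        cn,_=cv2.findContours(m[v-25:v+25,u-25:u+25].copy(),cv2.RETR_EXTERNAL,cv2.CHAIN_APPROX_NONE);cn=max(cn,key=cv2.contourArea);w=np.array([ray(d,a+u-25,b+v-25,.209)[:2]*1000 for a,b in cn[:,0]],np.float32);print(cv2.minAreaRect(w))
E
```

```text
top 314 [ 0.4693 -0.2175  0.2085] [ 469.2 -217.7] [17.3 19. ] 25.5
42 [ 0.4671 -0.2101  0.1832] [ 467.3 -210.2] [18.5  7.9] 7.3
((461.4731750488281, -197.55323791503906), (24.70271873474121, 60.10690689086914), 9.268450736999512)
scene 291 [ 0.466  -0.2224  0.2077] [ 467.4 -221.6] [20.1 17.9] 24.7
124 [ 0.4628 -0.226   0.1827] [ 465.  -226.1] [13.9 22.7] 64.7
```

The tee is seated and the barrels are tipped. The rod grip is turned about 25° and stands near (0.468, -0.220). The tool can only point down, so I'll grip the rod, lever it about 24° round the pads in the holder's flare, and use it tilted along the barrels.

```bash
python3 - <<'E'
from h import *
go(.468,-.22,.3,205)
E
python3 -m handwheel '[[[40,2,2,7,50],[80,4,2,14,50],[120,6,2,21,50],[160,8,2,28,50],[200,10,2,35,50],[240,12,2,42,50],[280,14,2,46,50],[320,16,2,46,50],[360,18,2,46,50],[400,19,2,46,50]]]'
python3 -m handwheel '[[[20,10,0,0,50],[20,10,0,0,50],[20,10,0,0,50],[20,10,0,0,50],[20,10,0,0,50],[20,10,0,0,50]]]'
python3 - <<'E'
from h import *
go(.468,-.22,.188,205)
E
```

```text
at [0.6286 0.1886 0.3034] [-180.    0. -109.] shift [438.7  18.7   3.3] spin 46.0 F [ 0.2 -0.  -0.1] gap 50.3 t 11.7
time_s: 12.53
eef_pos: [0.4793, -0.1848, 0.3017]
tool_rot: [-180.0, 0.0, -155.0]
force: [0.6, -0.1, 0.4]
finger_gap: 0.588
grip_force: 0.0
time_s: 13.03
eef_pos: [0.4592, -0.1818, 0.3014]
tool_rot: [-180.0, 0.1, -154.9]
force: [-0.2, 1.1, -0.3]
finger_gap: 0.586
grip_force: 0.0
at [ 0.4592 -0.1818  0.3014] [-1.800e+02  1.000e-01 -1.549e+02] shift [  8.4 -38.3 113.4] spin 0.1 F [-0.2  1.1 -0.3] gap 50.1 t 13.0
```

```bash
python3 -m handwheel '[[[8.5,-38,10,0,50],[8.5,-38,40,0,50],[8.5,-38,70,0,50],[8.5,-38,100,0,50],[8.5,-38,113,0,50],[8.5,-38,113,0,50],[8.5,-38,113,0,50],[8.5,-38,113,0,50]]]'
python3 - <<'E'
from h import *
go(.468,-.22,.188,205)
E
python3 -m handwheel '[[[0,0,0,0,10],[0,0,0,0,10],[0,0,0,0,10],[0,0,0,0,10],[0,0,0,0,10],[0,0,0,0,10]]]' 40
python3 - <<'E'
from h import *
go(.468,-.22,.188,205)
d=shot("top");
E
```

```text
time_s: 13.7
eef_pos: [0.4677, -0.2207, 0.1892]
tool_rot: [-179.9, 0.1, -155.0]
force: [0.0, 0.3, 0.8]
finger_gap: 0.587
grip_force: 0.0
at [ 0.4677 -0.2207  0.1892] [-1.799e+02  1.000e-01 -1.550e+02] shift [-0.6  0.5  1.2] spin 0.0 F [0.  0.3 0.8] gap 50.2 t 13.7
time_s: 14.2
eef_pos: [0.4671, -0.2208, 0.1895]
tool_rot: [-179.9, 0.1, -155.0]
force: [-0.9, 0.9, 5.4]
finger_gap: 0.205
grip_force: 40.8
at [ 0.4671 -0.2208  0.1895] [-1.799e+02  1.000e-01 -1.550e+02] shift [-1.1  0.3  1.5] spin -0.0 F [-0.9  0.9  5.4] gap 17.5 t 14.2
```

```bash
python3 -m handwheel '[[[0,0,-25,0,10],[0,0,-55,0,10],[0,0,-55,0,10],[0,0,-55,0,10],[0,0,-55,0,10]]]' 30
python3 -m handwheel '[[[7,0,0,0,10],[15,0,1,0,10],[24,0,2,0,10],[33,0,3,0,10],[42,0,5,0,10],[51,0,7.5,0,10],[60,0,11,0,10],[60,0,11,0,10],[60,0,11,0,10]]]' 30
python3 - <<'E'
from h import *
go(.468,-.22,.188,205)
d=shot("scene");save(d,"r1.png",(280,210,440,340),4)
E
```

```text
time_s: 14.67
eef_pos: [0.4658, -0.2208, 0.2431]
tool_rot: [-180.0, -0.0, -155.0]
force: [0.2, -0.0, -1.4]
finger_gap: 0.206
grip_force: 39.8
time_s: 15.42
eef_pos: [0.4098, -0.2467, 0.2317]
tool_rot: [179.9, -0.2, -155.1]
force: [-0.6, -0.7, -1.2]
finger_gap: 0.206
grip_force: 40.4
at [ 0.4098 -0.2467  0.2317] [ 179.9   -0.2 -155.1] shift [-64.2  -0.3  43.5] spin -0.1 F [-0.6 -0.7 -1.2] gap 17.6 t 15.4
```

View pics/r1.png

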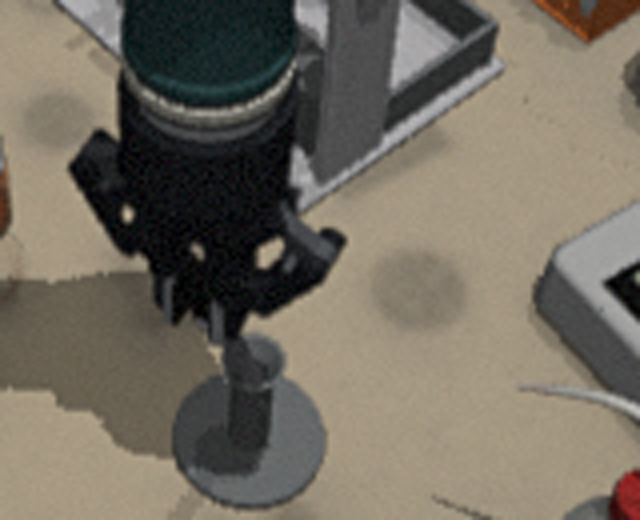

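```bash
python3 -m handwheel '[[[5,0,2,0,10],[10,0,4,0,10],[16,0,7,0,10],[16,0,7,0,10],[16,0,7,0,10],[16,0,7,0,10]]]' 30
python3 -m handwheel '[[[-2,0,-10,0,10],[-4,0,-25,0,10],[-4,0,-50,0,10],[-4,0,-75,0,10],[-4,0,-75,0,10],[-4,0,-75,0,10],[-4,0,-75,0,10],[-4,0,-75,0,10]]]' 60
cat > rodm.py <<'E'
from h import *
def rodm():
    st=env.read_state();p=np.array(st["eef_pos"]);ps=np.radians(st["tool_rot"][2])
    ex=np.array([np.cos(ps),np.sin(ps),0]);ey=np.array([np.sin(ps),-np.cos(ps),0])
    for n in("scene","top"):
        d=shot(n);c=cloud(d)-(p-[0,0,.003]);a,b,z=c@ex,c@ey,c[...,2]
        k=(d["z_map"]>0)&(z<-.045)&(z>-.165)&(abs(b)<.02)&(a<.02)&(a>-.10)
        if k.sum()<15:print(n,"few",k.sum());continue
        A,B,Z=a[k],b[k],z[k];w=np.ones(len(A),bool)
        for _ in range(4):
            f=np.polyfit(Z[w],A[w],1);g=np.polyfit(Z[w],B[w],1);w=(abs(A-np.polyval(f,Z))<.008)&(abs(B-np.polyval(g,Z))<.008)
        print(n,w.sum(),"tilt",np.degrees(np.arctan(f[0])).round(1),"side",np.degrees(np.arctan(g[0])).round(1),"a@0",(f[1]*1e3).round(1),"b@0",(g[1]*1e3).round(1),"zmin",Z[w].min().round(4))
    go(p[0],p[1],p[2],183)
if __name__=="__main__":rodm()
E
python3 rodm.py
```

```text
time_s: 15.97
eef_pos: [0.3971, -0.253, 0.2252]
tool_rot: [180.0, -0.0, -155.0]
force: [1.5, -0.7, -0.6]
finger_gap: 0.203
grip_force: 40.5
time_s: 16.63
eef_pos: [0.3996, -0.2508, 0.2989]
tool_rot: [179.8, -0.1, -155.0]
force: [0.3, 0.6, -0.7]
finger_gap: 0.203
grip_force: 61.6
scene 70 tilt 25.1 side -0.8 a@0 -2.8 b@0 -5.8 zmin -0.1508
top 177 tilt 25.5 side -0.2 a@0 -11.5 b@0 2.7 zmin -0.152
at [ 0.4    -0.2508  0.299 ] [ 1.799e+02 -1.000e-01 -1.550e+02] shift [0.3 0.2 0.1] spin 22.0 F [-0.6 -0.2 -1.3] gap 17.3 t 16.7
```

```bash
cat > bar.py <<'E'
from h import *
import sys
def bar(Y,s,yaw=183,ta=-80.8,tz=-155.6):
    X=-6.1+.408*s+ta; z=192.7-.913*s-tz+3
    w=np.array([.6382,.00425])+R.from_euler('z',3,degrees=True).as_matrix()[:2,:2]@np.array([X,Y])/1000
    go(w[0],w[1],z/1000,yaw)
if __name__=="__main__":bar(float(sys.argv[1]),float(sys.argv[2]))
E
python3 bar.py -21 -30
```

```text
at [ 0.4    -0.2508  0.299 ] [ 1.799e+02 -1.000e-01 -1.550e+02] shift [-223.7  148.4  -79.8] spin 22.0 F [-0.6 -0.2 -1.3] gap 17.3 t 16.7
```

```bash
python3 -m handwheel '[[[0,0,-40,7,10],[0,0,-80,14,10],[0,0,-80,22,10],[0,0,-80,22,10],[-35,23,-80,22,10],[-70,46,-80,22,10],[-105,69,-80,22,10],[-140,92,-80,22,10],[-175,115,-80,22,10],[-200,133,-80,22,10]]]' 60
python3 -m handwheel '[[[0,0,0,0,10],[0,0,0,0,10],[0,0,0,0,10],[0,0,0,0,10]]]'
python3 rodm.py; python3 bar.py -21 -20
```

```text
time_s: 17.57
eef_pos: [0.5263, -0.0425, 0.3781]
tool_rot: [179.9, -0.2, -176.7]
force: [0.7, -0.1, -1.1]
finger_gap: 0.205
grip_force: 61.4
time_s: 17.9
eef_pos: [0.5248, -0.048, 0.379]
tool_rot: [-180.0, -0.2, -177.1]
force: [-0.6, -0.6, -1.3]
finger_gap: 0.203
grip_force: 61.4
scene 164 tilt 25.3 side -0.0 a@0 -3.0 b@0 -5.4 zmin -0.1534
top few 0
at [ 0.5252 -0.048   0.3797] [-1.800e+02 -1.000e-01 -1.772e+02] shift [0.4 0.  0.7] spin -0.2 F [-0.2  0.2 -1.2] gap 17.4 t 18.0
at [ 0.5252 -0.048   0.3797] [-1.800e+02 -1.000e-01 -1.772e+02] shift [-20.5  25.3  10.1] spin -0.2 F [-0.2  0.2 -1.2] gap 17.4 t 18.0
```

```bash
python3 -m handwheel '[[[-10,13,0,0,10],[-20,25,5,0,10],[-20,25,10,0,10],[-20,25,10,0,10],[-20,25,10,0,10],[-20,25,10,0,10]]]'
python3 - <<'E'
from h import *
from bar import bar
bar(-21,-20)
d=shot("scene");save(d,"m1.png",(280,110,410,230),5)
Rz=R.from_euler('z',3,degrees=True).as_matrix()
for Y in(-21,21,63):
    w=np.array([.6382,.00425,0])+Rz@np.array([-.0061,Y/1000,.1927]);print(Y,((proj(d,w)[0]-[280,110])*5).round(0))
w=np.array([.6382,.00425,0])+Rz@np.array([-.0061-.408*.02,-.021,.1927+.0183]);print("tip",((proj(d,w)[0]-[280,110])*5).round(0))
E
```

```text
time_s: 18.5
eef_pos: [0.5442, -0.0216, 0.3703]
tool_rot: [-180.0, -0.0, -177.1]
force: [-0.3, -0.3, -0.6]
finger_gap: 0.205
grip_force: 61.4
at [ 0.5442 -0.0216  0.3703] [-180.    -0.  -177.1] shift [-0.2 -0.1  0.7] spin -0.1 F [-0.3 -0.3 -0.6] gap 17.5 t 18.5
-21 [330. 369.]
21 [275. 325.]
63 [221. 283.]
tip [319. 349.]
```

View pics/m1.png

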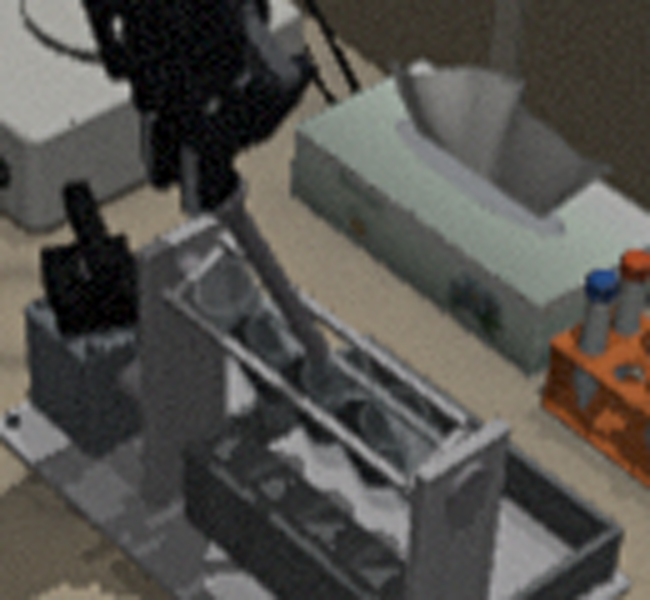

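The tip sits over the mouth of barrel 2, at px (318,352) against a mouth at (322,378). I'll insert along the barrel axis.

```bash
python3 -m handwheel '[[[-4.1,0,9,0,10],[-8.2,0,18,0,10],[-12.2,0,27,0,10],[-16.3,0,36.5,0,10],[-20.4,0,45.7,0,10],[-20.4,0,45.7,0,10],[-20.4,0,45.7,0,10],[-20.4,0,45.7,0,10]]]' 80
python3 -m handwheel '[[[-2,0,4.6,0,10],[-4.1,0,9.1,0,10],[-6.1,0,13.7,0,10],[-8.2,0,18.3,0,10],[-8.2,0,18.3,0,10],[-8.2,0,18.3,0,10],[-8.2,0,18.3,0,10]]]' 80
python3 bar.py -21 50
```

```text
time_s: 19.22
eef_pos: [0.5653, -0.019, 0.3245]
tool_rot: [180.0, -0.0, -177.0]
force: [-0.3, 0.5, -0.8]
finger_gap: 0.197
grip_force: 79.0
time_s: 19.8
eef_pos: [0.5735, -0.0186, 0.3062]
tool_rot: [180.0, 0.0, -177.0]
force: [-0.8, -0.3, 0.5]
finger_gap: 0.199
grip_force: 79.7
at [ 0.5735 -0.0186  0.3062] [ 180.    0. -177.] shift [ 0.7 -1.6  0.6] spin -0.0 F [-0.8 -0.3  0.5] gap 17.0 t 19.8
```

```bash
python3 -m handwheel '[[[-1.6,-1,3.7,0,10],[-3.3,-1,7.3,0,10],[-4.9,-1,11,0,10],[-4.9,-1,11,0,10],[-4.9,-1,11,0,10]]]' 80
python3 -m handwheel '[[[-1.6,0,3.7,0,10],[-3.3,0,7.3,0,10],[-3.3,0,7.3,0,10],[-3.3,0,7.3,0,10]]]' 80
python3 -m handwheel '[[[-1.6,0,3.7,0,10],[-1.6,0,3.7,0,10],[-1.6,0,3.7,0,10]]]' 80
python3 bar.py -21 74
```

```text
time_s: 20.22
eef_pos: [0.5785, -0.0193, 0.2956]
tool_rot: [180.0, 0.0, -177.0]
force: [-1.1, -0.6, 1.8]
finger_gap: 0.197
grip_force: 80.1
time_s: 20.55
eef_pos: [0.5816, -0.0193, 0.2873]
tool_rot: [180.0, -0.0, -177.0]
force: [0.1, 0.7, 0.4]
finger_gap: 0.198
grip_force: 79.6
time_s: 20.8
eef_pos: [0.583, -0.0192, 0.2838]
tool_rot: [-180.0, -0.0, -177.0]
force: [-1.5, 0.2, -0.7]
finger_gap: 0.201
grip_force: 79.6
at [ 0.583  -0.0192  0.2838] [-180.   -0. -177.] shift [ 0.4 -0.5  0. ] spin -0.0 F [-1.5  0.2 -0.7] gap 17.2 t 20.8
```

```bash
cat > tray.py <<'E'
from h import *
Rz=R.from_euler('z',3,degrees=True).as_matrix()
for n in("top","scene"):
    d=shot(n);q=(cloud(d)-[.6382,.00425,0])@Rz
    k=(d["z_map"]>0)&(q[...,0]>.035)&(q[...,0]<.14)&(abs(q[...,1])<.095)&(q[...,2]>.018)&(q[...,2]<.045)
    l,m=cv2.connectedComponents(k.astype(np.uint8))
    for i in range(1,l):
        if (m==i).sum()>15:P=q[m==i];print(n,(m==i).sum(),P.mean(0).round(3),*rect(P))
E
python3 tray.py
```

```text
top 102 [0.137 0.059 0.032] [137.2  58. ] [72.7  4.8] 89.6
scene 136 [ 0.136 -0.056  0.032] [136.5 -56.3] [ 7.1 76.8] 0.9
```

```bash
python3 - <<'E'
from h import *
s=shot("scene");t=shot("top")
a=s["image"][130:255,295:405,::-1];b=t["image"][110:210,260:375,::-1]
a=cv2.resize(a,(400,455),interpolation=2);b=cv2.resize(b,(400,348),interpolation=2);b=np.vstack([b,np.zeros((107,400,3),np.uint8)])
cv2.imwrite("pics/p1.png",cv2.convertScaleAbs(np.hstack([a,b]),alpha=1.7))
E
```

```text
(no output)
```

View pics/p1.png

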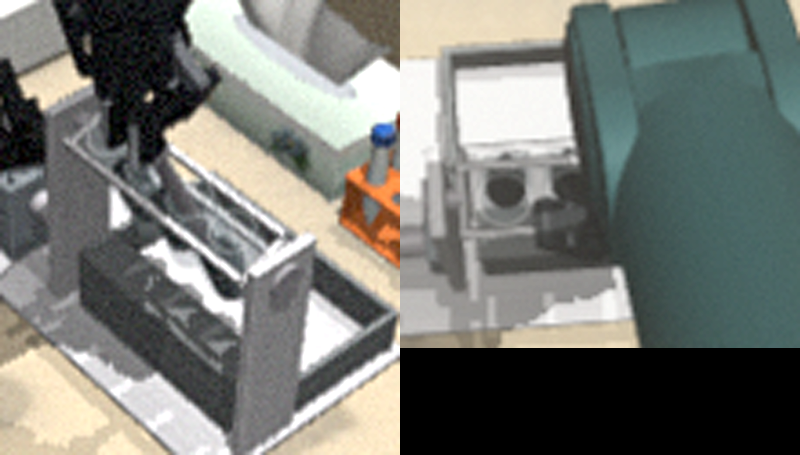

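```bash
python3 - <<'E'
from h import *
Rz=R.from_euler('z',3,degrees=True).as_matrix()
d=shot("scene");q=(cloud(d)-[.6382,.00425,0])@Rz
for u,v in((357,207),(355,203),(353,199),(359,210)):print(u,v,(q[v,u]*1000).round(0),d["image"][v,u])
O=np.array([.6382,.00425,0])
for Y in(-63,-21,21,63):
  print(Y,"foot",proj(d,O+Rz@np.array([.0428,Y/1000,.0831]))[0].round(0),"10mm out",proj(d,O+Rz@np.array([.0469,Y/1000,.074]))[0].round(0))
E
```

```text
357 207 [ 22. -38. 106.] [27 22 25]
355 203 [-24. -74. 179.] [98 97 98]
353 199 [  6. -36. 144.] [112 111 113]
359 210 [  6. -60. 124.] [38 38 39]
-63 foot [369. 215.] 10mm out [370. 216.]
-21 foot [358. 206.] 10mm out [359. 208.]
21 foot [348. 197.] 10mm out [349. 199.]
63 foot [338. 189.] 10mm out [339. 191.]
```

The cartridge is at the foot of barrel 2 but still held, so the rod tip has to go almost to the barrel foot.

```bash
python3 -m handwheel '[[[-2,0,4.6,0,10],[-4.1,0,9.1,0,10],[-6.1,0,13.7,0,10],[-8.2,0,18.3,0,10],[-10.2,0,22.8,0,10],[-10.2,0,22.8,0,10],[-10.2,0,22.8,0,10]]]' 80
python3 bar.py -21 99
python3 -m handwheel '[[[-2,0,4.6,0,10],[-4.1,0,9.1,0,10],[-6.1,0,13.7,0,10],[-7.8,0,17.5,0,10],[-7.8,0,17.5,0,10],[-7.8,0,17.5,0,10],[-7.8,0,17.5,0,10]]]' 80
python3 bar.py -21 118; python3 tray.py
```

```text
time_s: 21.63
eef_pos: [0.5938, -0.0187, 0.2606]
tool_rot: [180.0, 0.0, -177.0]
force: [0.3, -0.4, -1.3]
finger_gap: 0.197
grip_force: 79.5
at [ 0.5938 -0.0187  0.2606] [ 180.    0. -177.] shift [ 1.  -0.5 -0.3] spin -0.0 F [ 0.3 -0.4 -1.3] gap 16.8 t 21.6
time_s: 22.22
eef_pos: [0.6014, -0.0183, 0.2436]
tool_rot: [180.0, 0.0, -177.0]
force: [0.1, -0.5, -1.1]
finger_gap: 0.196
grip_force: 79.4
at [ 0.6014 -0.0183  0.2436] [ 180.    0. -177.] shift [ 0.8 -0.4  0.1] spin -0.0 F [ 0.1 -0.5 -1.1] gap 16.7 t 22.2
top 97 [0.137 0.059 0.032] [137.6  58.9] [ 3.9 69.9] 0.8
scene 138 [ 0.136 -0.056  0.032] [136. -55.] [72.9  7.5] 89.7
scene 25 [ 0.043 -0.011  0.04 ] [ 43.1 -11.1] [22.9 13.5] 89.8
```

```bash
python3 -m handwheel '[[[8,0,-18.3,0,10],[16.3,0,-36.5,0,10],[24.5,0,-54.8,0,10],[32.6,0,-73,0,10],[40.8,0,-91.3,0,10],[49,0,-109.6,0,10],[57,0,-127.8,0,10],[57,0,-127.8,0,10],[57,0,-127.8,0,10],[57,0,-127.8,0,10]]]' 80
python3 rodm.py; python3 tray.py; python3 bar.py 21 -22
```

```text
time_s: 23.15
eef_pos: [0.5441, -0.0212, 0.3711]
tool_rot: [-180.0, -0.0, -177.0]
force: [-0.7, 0.2, -1.4]
finger_gap: 0.202
grip_force: 79.3
scene 159 tilt 25.6 side 0.2 a@0 -2.6 b@0 -5.1 zmin -0.1544
top few 0
at [ 0.5439 -0.0212  0.3704] [ 1.80e+02 -1.00e-01 -1.77e+02] shift [-0.2 -0.  -0.7] spin -0.0 F [ 0.6  0.9 -1.7] gap 17.2 t 23.2
top 107 [0.137 0.055 0.031] [137.3  55.4] [ 4.4 77.5] 0.3
scene 134 [ 0.136 -0.055  0.032] [135.5 -55.9] [ 6.9 73.1] 0.4
scene 42 [0.046 0.013 0.032] [46.2 10.9] [55.2 13.1] 86.3
at [ 0.544  -0.0212  0.3705] [ 1.80e+02 -1.00e-01 -1.77e+02] shift [ 0.5 41.5 -0.9] spin -0.0 F [ 0.1 -0.7 -1.3] gap 17.0 t 23.4
```

Cartridge 2 is lying in the tray near stand (46, 11). On to barrel 3.

```bash
python3 -m handwheel '[[[0.5,20,0,0,10],[0.5,41,0,0,10],[0.5,41,0,0,10],[0.5,41,0,0,10],[0.5,41,0,0,10],[0.5,41,0,0,10],[0.5,41,0,0,10]]]' 80
python3 bar.py 21 -22
python3 -m handwheel '[[[-4.1,0,9,0,10],[-8.2,0,18,0,10],[-12.2,0,27,0,10],[-16.3,0,36.5,0,10],[-20.4,0,45.7,0,10],[-22.4,0,50.2,0,10],[-24.5,0,54.8,0,10],[-26.5,0,59.4,0,10],[-28.5,0,64,0,10],[-28.5,0,64,0,10]]]' 80
python3 -m handwheel '[[[-2,0,4.6,0,10],[-4.1,0,9.1,0,10],[-6.1,0,13.7,0,10],[-8.2,0,18.3,0,10],[-10.2,0,22.8,0,10],[-12.2,0,27.4,0,10],[-14.3,0,32,0,10],[-14.3,0,32,0,10]]]' 80
python3 -m handwheel '[[[-2,0,4.6,0,10],[-4.1,0,9.1,0,10],[-6.1,0,13.7,0,10],[-8.2,0,18.3,0,10],[-10.2,0,22.8,0,10],[-12.2,0,27.4,0,10],[-14.3,0,32,0,10],[-14.3,0,32,0,10],[-14.3,0,32,0,10]]]' 80
python3 bar.py 21 118
```

```text
time_s: 23.93
eef_pos: [0.5417, 0.0186, 0.3716]
tool_rot: [-180.0, -0.0, -177.1]
force: [0.2, 0.4, -0.7]
finger_gap: 0.202
grip_force: 79.2
at [0.5417 0.0186 0.3716] [-180.    -0.  -177.1] shift [0.2 1.6 0.2] spin -0.1 F [ 0.2  0.4 -0.7] gap 17.3 t 23.9
time_s: 24.77
eef_pos: [0.5703, 0.0213, 0.3075]
tool_rot: [180.0, -0.0, -177.0]
force: [0.0, -0.2, -1.3]
finger_gap: 0.202
grip_force: 79.6
time_s: 25.43
eef_pos: [0.5846, 0.022, 0.2749]
tool_rot: [180.0, -0.0, -177.0]
force: [-0.3, -0.0, 0.2]
finger_gap: 0.203
grip_force: 79.8
time_s: 26.18
eef_pos: [0.5991, 0.0226, 0.243]
tool_rot: [180.0, 0.0, -177.0]
force: [-0.7, -0.2, -0.8]
finger_gap: 0.2
grip_force: 79.4
at [0.5991 0.0226 0.243 ] [ 180.    0. -177.] shift [ 0.6  0.6 -0.6] spin -0.0 F [-0.7 -0.2 -0.8] gap 17.1 t 26.2
```

```bash
python3 -m handwheel '[[[8,0,-18.3,0,10],[16.3,0,-36.5,0,10],[24.5,0,-54.8,0,10],[32.6,0,-73,0,10],[40.8,0,-91.3,0,10],[49,0,-109.6,0,10],[57,0,-127.8,0,10],[57,0,-127.8,0,10],[57,0,-127.8,0,10],[57,0,-127.8,0,10]]]' 80
python3 rodm.py; python3 tray.py; python3 bar.py 63 -22
```

```text
time_s: 27.02
eef_pos: [0.5417, 0.0196, 0.3708]
tool_rot: [-180.0, -0.0, -177.0]
force: [-0.3, 0.7, -0.9]
finger_gap: 0.199
grip_force: 79.3
scene 157 tilt 25.8 side -0.2 a@0 -2.2 b@0 -5.7 zmin -0.1558
top few 0
at [0.5415 0.0196 0.3701] [ 1.80e+02 -1.00e-01 -1.77e+02] shift [-0.2  0.  -0.7] spin -0.0 F [ 0.3  0.3 -0.4] gap 16.7 t 27.1
top 21 [ 0.138 -0.088  0.034] [138.4 -87.2] [15.   2.2] 88.5
scene 129 [ 0.136 -0.056  0.032] [135.8 -56.5] [ 6.2 73.2] 0.6
scene 72 [ 0.057 -0.001  0.027] [60.8  4.7] [60.3 13.9] 80.3
scene 99 [ 0.089 -0.082  0.032] [ 88.  -79.7] [22.  56.3] 90.0
at [0.5416 0.0197 0.3703] [ 1.80e+02 -1.00e-01 -1.77e+02] shift [ 0.2 42.6 -1.1] spin -0.0 F [ 0.2  0.8 -1.2] gap 17.0 t 27.2
```

Two cartridges are now in the tray. On to barrel 4.

```bash
python3 -m handwheel '[[[0.2,20,0,0,10],[0.2,42.5,0,0,10],[0.2,42.5,0,0,10],[0.2,42.5,0,0,10],[0.2,42.5,0,0,10],[0.2,42.5,0,0,10],[0.2,42.5,0,0,10]]]' 80
python3 bar.py 63 -22
python3 -m handwheel '[[[-4.1,0,9,0,10],[-8.2,0,18,0,10],[-12.2,0,27,0,10],[-16.3,0,36.5,0,10],[-20.4,0,45.7,0,10],[-22.4,0,50.2,0,10],[-24.5,0,54.8,0,10],[-26.5,0,59.4,0,10],[-28.5,0,64,0,10],[-28.5,0,64,0,10]]]' 80
python3 -m handwheel '[[[-2,0,4.6,0,10],[-4.1,0,9.1,0,10],[-6.1,0,13.7,0,10],[-8.2,0,18.3,0,10],[-10.2,0,22.8,0,10],[-12.2,0,27.4,0,10],[-14.3,0,32,0,10],[-14.3,0,32,0,10]]]' 80
python3 -m handwheel '[[[-2,0,4.6,0,10],[-4.1,0,9.1,0,10],[-6.1,0,13.7,0,10],[-8.2,0,18.3,0,10],[-10.2,0,22.8,0,10],[-12.2,0,27.4,0,10],[-14.3,0,32,0,10],[-14.3,0,32,0,10],[-14.3,0,32,0,10]]]' 80
python3 bar.py 63 118
```

```text
time_s: 27.8
eef_pos: [0.5394, 0.061, 0.3714]
tool_rot: [-180.0, -0.0, -177.1]
force: [0.2, -0.1, -0.6]
finger_gap: 0.199
grip_force: 79.2
at [0.5394 0.061  0.3714] [-180.    -0.  -177.1] shift [ 0.2  1.2 -0. ] spin -0.1 F [ 0.2 -0.1 -0.6] gap 17.0 t 27.8
time_s: 28.63
eef_pos: [0.568, 0.0638, 0.3073]
tool_rot: [180.0, -0.0, -177.0]
force: [0.4, -0.4, -0.9]
finger_gap: 0.199
grip_force: 79.6
time_s: 29.3
eef_pos: [0.5824, 0.0644, 0.2746]
tool_rot: [180.0, -0.0, -177.0]
force: [-0.4, 0.1, -0.8]
finger_gap: 0.198
grip_force: 79.7
time_s: 30.05
eef_pos: [0.5967, 0.0649, 0.2427]
tool_rot: [-180.0, 0.0, -177.0]
force: [0.5, 0.2, -0.6]
finger_gap: 0.204
grip_force: 79.4
at [0.5967 0.0649 0.2427] [-180.    0. -177.] shift [ 0.5  0.3 -0.8] spin -0.0 F [ 0.5  0.2 -0.6] gap 17.4 t 30.1
```

```bash
python3 -m handwheel '[[[8,0,-18.3,0,10],[16.3,0,-36.5,0,10],[24.5,0,-54.8,0,10],[32.6,0,-73,0,10],[40.8,0,-91.3,0,10],[49,0,-109.6,0,10],[57,0,-127.8,0,10],[57,0,-127.8,0,10],[57,0,-127.8,0,10],[57,0,-127.8,0,10]]]' 80
python3 rodm.py; python3 tray.py
```

```text
time_s: 30.88
eef_pos: [0.5394, 0.062, 0.3706]
tool_rot: [-180.0, -0.0, -177.0]
force: [-0.8, -0.2, -1.4]
finger_gap: 0.199
grip_force: 79.4
scene 157 tilt 25.9 side -0.2 a@0 -2.1 b@0 -5.9 zmin -0.1552
top few 0
at [0.5392 0.0619 0.3699] [-1.80e+02 -1.00e-01 -1.77e+02] shift [-0.3  0.  -0.7] spin -0.0 F [ 0.2 -0.1 -2. ] gap 17.1 t 31.0
top 148 [ 0.138 -0.04   0.032] [138.2 -40.4] [  3.5 109.2] 0.1
top 175 [ 0.098 -0.082  0.031] [ 98.4 -82.6] [24.8 45.4] 87.5
top 47 [ 0.081 -0.011  0.032] [ 81.7 -11.9] [24.7 14.8] 85.7
scene 134 [ 0.136 -0.055  0.032] [136.2 -56.6] [76.2  6.9] 89.1
scene 25 [ 0.063 -0.008  0.025] [65.3 -7.8] [25.6  8.7] 78.6
scene 76 [ 0.088 -0.084  0.032] [ 88.8 -83.8] [56.9 15.8] 2.5
```

```bash
python3 -m handwheel '[[[10,0,-25,0,10],[40,0,-25,0,10],[70,0,-25,-4,10],[100,0,-25,-8,10],[100,-40,-25,-12,10],[110,-80,-25,-16,10],[115,-120,-25,-22,10],[120,-160,-25,-22,10],[125,-200,-25,-22,10],[128,-240,-25,-22,10]]]' 80
python3 -m handwheel '[[[0,0,0,0,10],[0,0,0,0,10],[0,0,0,0,10],[0,0,0,0,10]]]'
python3 tray.py
python3 - <<'E'
from h import *
go(.3931,-.2548,.2645,205)
E
```

```text
time_s: 31.92
eef_pos: [0.4232, -0.1861, 0.396]
tool_rot: [180.0, -0.0, -155.0]
force: [1.4, 0.7, -0.4]
finger_gap: 0.201
grip_force: 79.3
time_s: 32.25
eef_pos: [0.4244, -0.1826, 0.396]
tool_rot: [179.9, -0.0, -154.9]
force: [-1.0, 0.6, -1.1]
finger_gap: 0.202
grip_force: 79.3
top 262 [0.138 0.    0.032] [ 1.379e+02 -1.000e-01] [  4.3 188.9] 0.2
top 175 [ 0.098 -0.082  0.031] [ 98.2 -82.7] [24.8 47.6] 88.0
top 133 [0.082 0.009 0.032] [81.5  5.2] [59.  18.3] 82.1
scene 130 [ 0.136 -0.055  0.032] [135.6 -57.5] [73.  7.] 88.7
scene 24 [ 0.063 -0.009  0.026] [63.6 -7.9] [28.   7.9] 71.7
scene 79 [ 0.087 -0.084  0.032] [ 89.1 -84.2] [61.1 15.6] 0.2
at [ 0.4244 -0.1826  0.3962] [ 180.    -0.  -154.8] shift [ 59.  -52.1 131.7] spin 0.2 F [ 0.4 -0.8 -0.7] gap 17.2 t 32.4
```

```bash
python3 - <<'E'
from h import *
s=shot("scene");t=shot("top")
a=s["image"][130:255,295:405,::-1];b=t["image"][110:210,260:375,::-1]
a=cv2.resize(a,(400,455),interpolation=2);b=cv2.resize(b,(400,348),interpolation=2);b=np.vstack([b,np.zeros((107,400,3),np.uint8)])
cv2.imwrite("pics/p2.png",cv2.convertScaleAbs(np.hstack([a,b]),alpha=1.8))
Rz=R.from_euler('z',3,degrees=True).as_matrix();O=np.array([.6382,.00425,0])
for Y in(-63,-21,21,63):
  print(Y,"top: mouth,mid,foot",[((proj(t,O+Rz@np.array([x,Y/1000,z]))[0]-[260,110])*3.48+[400,0]).round(0).tolist() for x,z in((-.0061,.1927),(.018,.138),(.0428,.0831))])
  print("   scene mouth,foot",[((proj(s,O+Rz@np.array([x,Y/1000,z]))[0]-[295,130])*3.64).round(0).tolist() for x,z in((-.0061,.1927),(.0428,.0831))])
E
```

```text
-63 top: mouth,mid,foot [[711.0, 188.0], [701.0, 171.0], [693.0, 155.0]]
   scene mouth,foot [[228.0, 229.0], [269.0, 308.0]]
-21 top: mouth,mid,foot [[642.0, 192.0], [636.0, 175.0], [631.0, 159.0]]
   scene mouth,foot [[186.0, 196.0], [230.0, 276.0]]
21 top: mouth,mid,foot [[573.0, 196.0], [571.0, 179.0], [569.0, 162.0]]
   scene mouth,foot [[145.0, 164.0], [192.0, 245.0]]
63 top: mouth,mid,foot [[504.0, 200.0], [505.0, 183.0], [507.0, 166.0]]
   scene mouth,foot [[106.0, 133.0], [155.0, 215.0]]
```

View pics/p2.png

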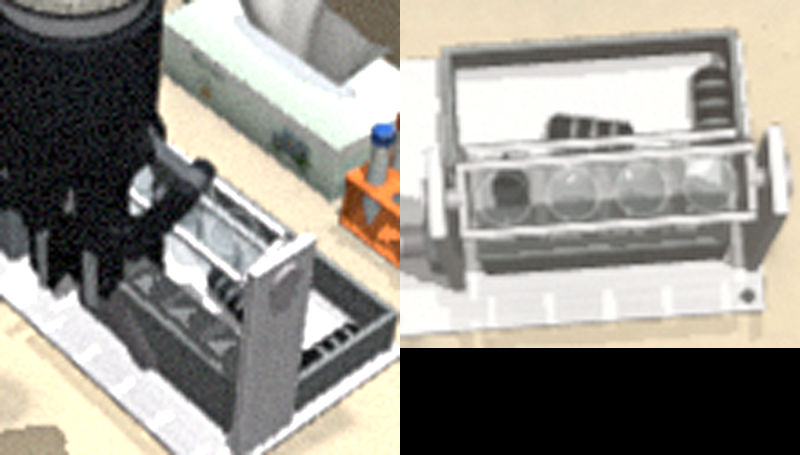

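```bash
python3 - <<'E'
from h import *
Rz=R.from_euler('z',3,degrees=True).as_matrix();O=np.array([.6382,.00425,0])
t=shot("top");q=(cloud(t)-O)@Rz
m=t["image"].max(2)
for v in range(155,171):
    print(v,[(int(m[v,u]),*(q[v,u]*1000).round(0).astype(int).tolist()) for u in(288,291,294)])
E
```

```text
155 [(101, 21, 65, 194), (85, 20, 59, 198), (105, 19, 53, 200)]
156 [(123, 17, 65, 201), (121, 18, 59, 197), (123, 17, 53, 199)]
157 [(135, 16, 65, 198), (134, 15, 59, 199), (128, 15, 53, 197)]
158 [(99, 15, 66, 192), (94, 14, 59, 193), (95, 19, 53, 174)]
159 [(70, 11, 66, 200), (59, 11, 59, 199), (57, 13, 53, 188)]
160 [(59, 41, 70, 69), (55, 10, 60, 194), (56, 9, 53, 197)]
161 [(48, 39, 70, 67), (45, 39, 63, 67), (59, 6, 53, 198)]
162 [(43, 36, 70, 71), (43, 36, 63, 66), (54, 32, 56, 83)]
163 [(46, 31, 70, 81), (45, 34, 63, 68), (50, 26, 56, 96)]
164 [(49, 26, 70, 90), (50, 27, 63, 87), (50, 22, 55, 107)]
165 [(50, 22, 70, 100), (50, 21, 63, 99), (49, 16, 55, 120)]
166 [(50, 17, 69, 111), (52, 17, 63, 109), (49, 12, 55, 127)]
167 [(49, 10, 69, 129), (51, 12, 62, 121), (46, 6, 55, 144)]
168 [(54, 6, 69, 137), (51, 6, 62, 133), (47, 2, 55, 151)]
169 [(61, 1, 68, 147), (58, 2, 62, 142), (61, -3, 55, 164)]
170 [(68, -2, 68, 154), (66, -3, 62, 156), (67, -6, 55, 168)]
```

The dark top at z≈68 mm under barrel 4 is the third cartridge standing on end in the tray, so all three are out. Now the rod goes back in its holder.

```bash
python3 -m handwheel '[[[30,-26,20,0,10],[59,-52,50,0,10],[59,-52,85,0,10],[59,-52,115,0,10],[59,-52,131,0,10],[59,-52,131,0,10],[59,-52,131,0,10],[59,-52,131,0,10],[59,-52,131,0,10]]]' 80
python3 rodm.py
python3 - <<'E'
from h import *
p=np.array(env.read_state()["eef_pos"]);ps=np.radians(env.read_state()["tool_rot"][2]);ex=np.array([np.cos(ps),np.sin(ps)]);ey=np.array([np.sin(ps),-np.cos(ps)])
for n in("scene","top"):
    d=shot(n);c=cloud(d);ok=d["z_map"]>0
    near=ok&(np.hypot(c[...,0]-.468,c[...,1]+.22)<.03)
    tube=c[near&(c[...,2]>.075)&(c[...,2]<.093)];rod=c[near&(c[...,2]>.102)&(c[...,2]<.125)]
    for nm,P in(("tube",tube),("rod",rod)):
        if len(P)>3:print(n,nm,len(P),P.mean(0).round(4),"a",((P[:,:2]-p[:2])@ex*1e3).mean().round(1),"b",((P[:,:2]-p[:2])@ey*1e3).mean().round(1),rect(P))
E
```

```text
time_s: 33.25
eef_pos: [0.394, -0.2566, 0.2671]
tool_rot: [-179.8, 0.1, -155.0]
force: [0.0, -0.1, -0.7]
finger_gap: 0.202
grip_force: 79.2
scene 63 tilt 25.5 side -0.1 a@0 -3.0 b@0 -5.5 zmin -0.1534
top 170 tilt 25.7 side 0.1 a@0 -11.4 b@0 2.7 zmin -0.1508
at [ 0.3936 -0.2565  0.2669] [-1.799e+02  1.000e-01 -1.550e+02] shift [-0.3 -0.2 -0.2] spin 22.0 F [-0.1 -0.1 -2. ] gap 17.0 t 33.4
scene tube 119 [ 0.4683 -0.2201  0.0825] a -83.0 b 1.4 (array([ 466.5, -221.6]), array([34.4, 35.6]), 49.4)
scene rod 9 [ 0.4617 -0.2301  0.116 ] a -72.8 b -4.8 (array([ 463.4, -229.7]), array([15.4,  4.5]), 11.9)
top tube 120 [ 0.4703 -0.2167  0.0831] a -86.3 b 3.6 (array([ 469.9, -217. ]), array([32.1, 36.3]), 67.9)
top rod 17 [ 0.4655 -0.2199  0.1184] a -80.6 b 2.8 (array([ 466. , -220.5]), array([ 7.6, 12.6]), 51.9)
```

```bash
python3 -m handwheel '[[[-2,1,10,0,10],[-4,1.7,20,0,10],[-4,1.7,30,0,10],[-4,1.7,39,0,10],[-4,1.7,39,0,10],[-4,1.7,39,0,10],[-4,1.7,39,0,10]]]' 60
python3 -m handwheel '[[[-5,0,-2,0,10],[-10,0,-4.5,0,10],[-16,0,-7,0,10],[-25,0,-10.5,0,10],[-34,0,-13,0,10],[-43,0,-15,0,10],[-52,0,-16.5,0,10],[-52,0,-16.5,0,10],[-52,0,-16.5,0,10]]]' 30
python3 rodm.py
```

```text
time_s: 34.03
eef_pos: [0.3961, -0.2529, 0.2264]
tool_rot: [-180.0, 0.0, -155.0]
force: [2.9, 0.4, -0.5]
finger_gap: 0.202
grip_force: 79.2
time_s: 34.78
eef_pos: [0.444, -0.2303, 0.2431]
tool_rot: [-180.0, 0.1, -154.9]
force: [-1.7, -2.3, -0.4]
finger_gap: 0.198
grip_force: 78.5
scene 144 tilt 9.3 side 1.2 a@0 3.3 b@0 -1.3 zmin -0.1649
top 100 tilt 9.8 side -0.8 a@0 -5.6 b@0 2.9 zmin -0.1649
at [ 0.4437 -0.2305  0.2431] [-1.80e+02  1.00e-01 -1.55e+02] shift [-0.4  0.  -0.1] spin 22.0 F [-1.  -0.5 -1.3] gap 17.0 t 34.9
```

```bash
python3 -m handwheel '[[[-8,0,-1,0,10],[-16,0,-1.5,0,10],[-24,0,-2,0,10],[-31,0,-2,0,10],[-31,0,-2,0,10],[-31,0,-2,0,10]]]' 30
python3 rodm.py
```

```text
time_s: 35.38
eef_pos: [0.4716, -0.2175, 0.2448]
tool_rot: [-180.0, 0.1, -155.0]
force: [-1.6, -1.9, -1.1]
finger_gap: 0.201
grip_force: 78.2
scene 182 tilt -0.9 side 0.0 a@0 4.4 b@0 -2.4 zmin -0.1646
top 17 tilt 3.6 side 0.6 a@0 -2.8 b@0 2.6 zmin -0.1643
at [ 0.4713 -0.2176  0.2448] [-1.80e+02  1.00e-01 -1.55e+02] shift [-0.3 -0.   0. ] spin 22.0 F [-0.4 -1.3 -2.2] gap 17.1 t 35.5
```

```bash
python3 -m handwheel '[[[2.5,0,0,0,10],[2.5,0,0,0,10],[2.5,0,8,0,10],[2.5,0,16,0,10],[2.5,0,24,0,10],[2.5,0,24,0,10],[2.5,0,24,0,10]]]' 60
python3 -m handwheel '[[[0,0,8,0,10],[0,0,16,0,10],[0,0,24,0,10],[0,0,28,0,10],[0,0,28,0,10],[0,0,28,0,10]]]'
python3 -m handwheel '[[[0,0,1,0,10],[0,0,2,0,10],[0,0,3,0,10],[0,0,3,0,10],[0,0,3,0,10]]]'
```

```text
time_s: 36.07
eef_pos: [0.4682, -0.2186, 0.22]
tool_rot: [179.9, -0.1, -155.0]
force: [-0.7, -0.2, -1.4]
finger_gap: 0.2
grip_force: 78.1
time_s: 36.57
eef_pos: [0.4682, -0.2189, 0.1925]
tool_rot: [180.0, -0.0, -155.0]
force: [-0.3, -0.7, -1.5]
finger_gap: 0.203
grip_force: 78.3
time_s: 36.98
eef_pos: [0.4685, -0.219, 0.19]
tool_rot: [-180.0, 0.0, -155.0]
force: [-0.8, -0.5, -1.3]
finger_gap: 0.199
grip_force: 78.3
```

Still free, so I'll go a little lower, then release and raise the hand clear.

```bash
python3 -m handwheel '[[[0,0,1,0,10],[0,0,2,0,10],[0,0,3,0,10],[0,0,3,0,10],[0,0,3,0,10]]]'
python3 -m handwheel '[[[0,0,0,0,30],[0,0,0,0,50],[0,0,0,0,50],[0,0,0,0,50],[0,0,0,0,50],[0,0,0,0,50]]]'
python3 -m handwheel '[[[0,0,-20,0,50],[0,0,-50,0,50],[0,0,-80,0,50],[0,0,-115,0,50],[0,0,-115,0,50],[0,0,-115,0,50],[0,0,-115,0,50]]]'
python3 - <<'E'
from h import *
for n in("scene","top"):
    d=shot(n);c=cloud(d);ok=d["z_map"]>0
    near=ok&(np.hypot(c[...,0]-.468,c[...,1]+.22)<.03)
    for z0,z1 in((.165,.185),(.185,.203),(.203,.22)):
        P=c[near&(c[...,2]>z0)&(c[...,2]<z1)]
        if len(P)>3:print(n,z0,len(P),P.mean(0).round(4),rect(P),P[:,2].max())
go(.6284,.189,.3,251)
E
```

```text
time_s: 37.4
eef_pos: [0.4692, -0.2193, 0.1895]
tool_rot: [-179.9, 0.1, -155.0]
force: [-3.5, 1.7, 18.9]
finger_gap: 0.199
grip_force: 80.9
time_s: 37.9
eef_pos: [0.4683, -0.219, 0.1866]
tool_rot: [180.0, -0.0, -155.0]
force: [0.2, -0.6, -0.5]
finger_gap: 0.587
grip_force: 0.0
time_s: 38.48
eef_pos: [0.468, -0.2188, 0.3016]
tool_rot: [180.0, -0.0, -155.0]
force: [-0.7, -0.4, 0.4]
finger_gap: 0.586
grip_force: 0.0
scene 0.165 60 [ 0.4625 -0.2247  0.1751] (array([ 463.8, -225.3]), array([12.7, 21.3]), 60.6) 0.1849803095553062
scene 0.185 50 [ 0.4624 -0.2255  0.1943] (array([ 463.6, -226. ]), array([ 9.1, 19.1]), 63.4) 0.20257645931413681
scene 0.203 73 [ 0.466  -0.2214  0.2079] (array([ 466.4, -220.7]), array([19. , 17.7]), 23.0) 0.2121537582301789
top 0.165 5 [ 0.4736 -0.2071  0.1776] (array([ 473.7, -207. ]), array([0.7, 4.4]), 62.9) 0.18499747153775847
top 0.185 4 [ 0.4761 -0.2106  0.1906] (array([ 476.7, -211.4]), array([ 0.9, 11.1]), 34.8) 0.19719224618987075
at [ 0.4674 -0.2186  0.3005] [ 1.799e+02 -1.000e-01 -1.550e+02] shift [-318.1  301.4    0.5] spin -46.0 F [-0.2  0.6 -1.2] gap 49.6 t 38.6
```

```bash
python3 - <<'E'
from h import *
for n in("scene","top"):
    d=shot(n);c=cloud(d);k=(d["z_map"]>0)&(np.hypot(c[...,0]-.628,c[...,1]-.189)<.055)&(c[...,2]>.147)&(c[...,2]<.17)&(d["image"].max(2)<70)
    P=c[k];print(n,len(P),P.mean(0).round(4),rect(P))
E
python3 tray.py
```

```text
scene 114 [0.6238 0.1823 0.155 ] (array([626.2, 186. ]), array([77.8, 16. ]), 69.6)
top 249 [0.6271 0.1875 0.1565] (array([628.5, 188.6]), array([74.3, 16.6]), 69.4)
top 264 [0.138 0.001 0.032] [137.4   0.3] [188.1   4.7] 89.9
top 176 [ 0.098 -0.082  0.031] [ 98.2 -82.5] [24.5 46.5] 89.1
top 133 [0.082 0.009 0.032] [82.   5.3] [59.2 20.1] 82.3
scene 133 [ 0.136 -0.056  0.032] [136.  -57.5] [ 6.4 75. ] 0.7
scene 57 [ 0.094 -0.085  0.032] [ 91.2 -85.1] [59.2 15.3] 8.1
```

```bash
python3 -m handwheel '[[[-28,26,0,-5,50],[-56,53,0,-12,50],[-84,80,0,-19,50],[-112,106,0,-26,50],[-140,133,0,-33,50],[-168,159,0,-40,50],[-196,186,0,-44.5,50],[-224,212,0,-44.5,50],[-252,239,0,-44.5,50],[-280,265,0,-44.5,50]]]'
python3 -m handwheel '[[[0,0,0,0,50],[0,0,0,0,50],[0,0,0,0,50],[0,0,0,0,50],[0,0,0,0,50]]]'
python3 - <<'E'
from h import *
go(.6284,.189,.154,249.5)
E
```

```text
time_s: 39.62
eef_pos: [0.6105, 0.1412, 0.3012]
tool_rot: [179.9, -0.0, -110.5]
force: [0.6, -0.1, -0.7]
finger_gap: 0.584
grip_force: 0.0
time_s: 40.03
eef_pos: [0.6101, 0.1372, 0.3016]
tool_rot: [180.0, -0.1, -110.7]
force: [0.4, -0.3, -0.1]
finger_gap: 0.588
grip_force: 0.0
at [0.6101 0.1372 0.3016] [ 1.800e+02 -1.000e-01 -1.107e+02] shift [-55.1   1.1 147.6] spin -0.2 F [ 0.4 -0.3 -0.1] gap 50.2 t 40.0
```

```bash
python3 -m handwheel '[[[-27,0.5,0,0,50],[-55,1,0,0,50],[-55,1,0,0,50],[-55,1,0,0,50],[-55,1,40,0,50],[-55,1,80,0,50],[-55,1,120,0,50],[-55,1,146,0,50],[-55,1,146,0,50],[-55,1,146,0,50]]]'
python3 -m handwheel '[[[0,0,0,0,50],[0,0,0,0,50],[0,0,0,0,50],[0,0,0,0,10],[0,0,0,0,10],[0,0,0,0,10],[0,0,0,0,10],[0,0,0,0,10],[0,0,0,0,10]]]' 70
python3 - <<'E'
from h import *
go(.6284,.189,.154,183)
E
```

```text
time_s: 40.87
eef_pos: [0.6278, 0.189, 0.1549]
tool_rot: [179.9, -0.2, -110.6]
force: [-0.1, 0.9, 0.0]
finger_gap: 0.585
grip_force: 0.0
time_s: 41.62
eef_pos: [0.6293, 0.1914, 0.1569]
tool_rot: [-179.9, 0.0, -110.5]
force: [0.2, -0.5, 4.9]
finger_gap: 0.178
grip_force: 68.8
at [0.6293 0.1914 0.1569] [-179.9    0.  -110.5] shift [ 2.6 -0.   2.9] spin 66.5 F [ 0.2 -0.5  4.9] gap 15.2 t 41.6
```

```bash
python3 -m handwheel '[[[0,-0.3,0,4,10],[0,-0.5,0,9,10],[0.1,-0.7,0,14,10],[0.2,-1,0,19,10],[0.3,-1.2,0,24,10],[0.4,-1.4,0,29,10],[0.5,-1.6,0,34,10],[0.6,-1.7,0,38,10],[0.6,-1.7,0,38,10],[0.6,-1.7,0,38,10]]]' 70
python3 -m handwheel '[[[0,0,0,4,10],[0,0,0,9,10],[0,0,0,14,10],[0,0,0,19,10],[0,0,0,24,10],[0,0,0,29,10],[0,0,0,33,10],[0,0,0,36,10],[0,0,0,36,10],[0,0,0,36,10]]]' 70
python3 - <<'E'
from h import *
s=env.read_state();print(s["torque"])
Rz=R.from_euler('z',3,degrees=True).as_matrix();O=np.array([.6382,.00425,0])
d=shot("scene");q=(cloud(d)-O)@Rz
k=(d["z_map"]>0)&(q[...,2]>.185)&(q[...,2]<.215)&(abs(q[...,1])<.09)&(abs(q[...,0])<.05)
P=q[k];h,e=np.histogram(P[:,0],20,(-.05,.05));print(h);
for a,b in((-.05,-.01),(.01,.05)):
    w=P[(P[:,0]>a)&(P[:,0]<b)];print(len(w),np.median(w,0).round(4) if len(w) else 0)
E
```

```text
time_s: 42.45
eef_pos: [0.6306, 0.1904, 0.157]
tool_rot: [-180.0, 0.1, -148.5]
force: [-1.1, -0.7, 6.1]
finger_gap: 0.171
grip_force: 69.0
time_s: 43.28
eef_pos: [0.6309, 0.1891, 0.1569]
tool_rot: [-179.9, 0.1, 175.5]
force: [-1.0, -2.8, 5.1]
finger_gap: 0.169
grip_force: 69.0
[-0.45529106  0.0374788   0.01781892]
[  0   0   0   0   5 129  71  52  44  45  43  45  68  97  57   1   0   0
   0   0]
257 [-0.0203 -0.0087  0.1897]
223 [ 0.018  -0.0084  0.1906]
```

```bash
python3 -m handwheel '[[[0,0,0,2,10],[0,0,0,4,10],[0,0,0,6,10],[0,0,0,6,10],[0,0,0,6,10]]]' 90
python3 - <<'E'
from h import *
s=env.read_state();print(s["torque"],s["tool_rot"])
E
python3 -m handwheel '[[[0,0,0,0,50],[0,0,0,0,50],[0,0,0,0,50],[0,0,0,0,50],[0,0,0,0,50],[0,0,-40,0,50],[0,0,-80,0,50],[0,0,-120,0,50],[0,0,-150,0,50],[0,0,-150,0,50]]]' 70
python3 -m handwheel '[[[120,0,0,0,50],[120,0,0,0,50],[120,0,0,0,50],[150,0,0,0,50],[150,0,0,0,50],[150,0,0,0,50]]]'
cat > fin.py <<'E'
from h import *
Rz=R.from_euler('z',3,degrees=True).as_matrix();O=np.array([.6382,.00425,0])
for n in("scene","top"):
    d=shot(n);c=cloud(d);q=(c-O)@Rz;ok=d["z_map"]>0
    k=ok&(q[...,2]>.18)&(q[...,2]<.215)&(abs(q[...,1])<.09)
    for a,b in((-.026,-.012),(.012,.026)):
        w=q[k&(q[...,0]>a)&(q[...,0]<b)];print(n,"bar",len(w),np.mean(w,0).round(4) if len(w) else 0)
    k=ok&(np.hypot(c[...,0]-.628,c[...,1]-.189)<.055)&(c[...,2]>.147)&(c[...,2]<.17)&(d["image"].max(2)<70)
    P=c[k]
    if len(P)>5:print(n,"tee",len(P),P.mean(0).round(4),np.percentile(P[:,2],[10,50,90]).round(4),rect(P))
E
python3 fin.py; python3 tray.py
```

```text
time_s: 43.75
eef_pos: [0.6309, 0.1889, 0.157]
tool_rot: [-179.9, 0.1, 169.6]
force: [0.5, -2.3, 6.0]
finger_gap: 0.166
grip_force: 89.8
[-0.5524035   0.14972377  0.3264584 ] [-1.79921786e+02  1.18419383e-01  1.69562139e+02]
time_s: 44.58
eef_pos: [0.6342, 0.1912, 0.3138]
tool_rot: [179.6, 0.7, 169.5]
force: [1.0, 0.4, 0.5]
finger_gap: 0.584
grip_force: 0.0
time_s: 45.08
eef_pos: [0.4806, 0.2181, 0.3056]
tool_rot: [-180.0, -0.1, 169.7]
force: [0.2, 1.0, 0.6]
finger_gap: 0.585
grip_force: 0.0
scene bar 333 [-0.0202 -0.0029  0.1882]
scene bar 259 [ 0.0179 -0.0063  0.1885]
scene tee 151 [0.6244 0.184  0.1541] [0.1485 0.1547 0.1579] (array([626.3, 184.6]), array([19.4, 75.1]), 85.3)
top bar 351 [-0.0181  0.0013  0.1897]
top bar 408 [0.0201 0.0002 0.1897]
top tee 253 [0.6265 0.1892 0.1562] [0.1521 0.1565 0.1595] (array([628.1, 190. ]), array([16.5, 73.6]), 80.5)
top 261 [0.138 0.001 0.032] [138.   -0.3] [  4.8 188.9] 0.8
top 208 [ 0.094 -0.082  0.032] [ 95.  -82.4] [55.2 24.8] 0.4
top 212 [0.078 0.008 0.031] [79.8  5.4] [59.4 25.4] 84.6
scene 141 [ 0.136 -0.055  0.032] [135.7 -56.5] [ 5.9 74. ] 1.3
scene 78 [ 0.088 -0.084  0.032] [ 90.  -82.6] [62.  15.4] 3.6
```

```bash
python3 - <<'E'
from h import *
Rz=R.from_euler('z',3,degrees=True).as_matrix();O=np.array([.6382,.00425,0])
for n in("top","scene"):
    d=shot(n);q=(cloud(d)-O)@Rz;m=d["image"].max(2)
    k=(d["z_map"]>0)&(q[...,0]>.018)&(q[...,0]<.09)&(abs(q[...,1]-.06)<.035)&(q[...,2]>.014)&(q[...,2]<.075)&(m<80)
    P=q[k];print(n,len(P),P.mean(0).round(3) if len(P) else 0,rect(P) if len(P)>4 else 0,P[:,2].max() if len(P) else 0)
    k=(d["z_map"]>0)&(np.hypot(q[...,0],q[...,1]-.063)<.015)&(q[...,2]<.19);print(" barrel4",k.sum(),np.median(m[k]),[ (np.median(m[(np.hypot(q[...,0],q[...,1]-Y)<.015)&(q[...,2]<.19)&(d["z_map"]>0)])) for Y in(-.063,-.021,.021)])
    c=cloud(d);k=(np.hypot(c[...,0]-.427,c[...,1]-.008)<.03)&(c[...,2]>.08);print(" bottle",k.sum())
E
```

```text
top 39 [0.076 0.03  0.03 ] (array([52.5, 34.1]), array([10.8, 71.4]), 80.7) 0.06701415483020255
 barrel4 50 64.0 [np.float64(65.0), np.float64(64.0), np.float64(65.0)]
 bottle 196
scene 0 0 0 0
 barrel4 45 78.0 [np.float64(61.0), np.float64(62.5), np.float64(125.0)]
 bottle 138
```

```bash
python3 - <<'E'
from h import *
Rz=R.from_euler('z',3,degrees=True).as_matrix();O=np.array([.6382,.00425,0])
d=shot("top");q=(cloud(d)-O)@Rz;m=d["image"].max(2)
u,v=proj(d,O+Rz@np.array([.040,.063,.03]))[0].astype(int);print(u,v)
for r in range(v-8,v+10):print(r,[(int(m[r,c]),int(q[r,c,0]*1e3),int(q[r,c,1]*1e3),int(q[r,c,2]*1e3)) for c in range(u-8,u+10,4)])
save(d,"z.png",(255,110,385,215),5)
E
```

```text
291 164
156 [(108, 20, 76, 190), (104, 20, 67, 187), (104, 20, 59, 185), (85, 20, 50, 185), (87, 20, 42, 180)]
157 [(79, 19, 76, 184), (99, 17, 67, 192), (100, 16, 59, 194), (123, 63, 53, 6), (128, 61, 43, 10)]
158 [(126, 62, 84, 4), (118, 16, 68, 185), (80, 15, 59, 188), (134, 59, 54, 12), (141, 59, 44, 9)]
159 [(141, 12, 76, 195), (107, 15, 68, 183), (53, 15, 59, 178), (107, 11, 50, 195), (141, 56, 44, 9)]
160 [(142, 10, 76, 196), (85, 15, 68, 174), (53, 16, 60, 166), (100, 9, 51, 192), (128, 24, 43, 130)]
161 [(125, 8, 76, 194), (104, 15, 69, 165), (104, 15, 60, 161), (116, 7, 51, 193), (113, 22, 43, 128)]
162 [(110, 8, 77, 184), (105, 15, 69, 152), (109, 15, 60, 151), (94, 8, 51, 177), (82, 20, 43, 126)]
163 [(85, 7, 77, 178), (78, 14, 69, 149), (80, 15, 61, 142), (61, 9, 51, 166), (100, 45, 44, 11)]
164 [(83, 7, 77, 171), (56, 15, 70, 137), (54, 15, 61, 134), (48, 8, 52, 158), (133, 44, 45, 5)]
165 [(97, 6, 78, 166), (51, 15, 70, 127), (52, 16, 62, 121), (47, 9, 52, 148), (121, 41, 45, 8)]
166 [(103, 4, 78, 165), (57, 14, 71, 121), (61, 16, 62, 111), (46, 10, 52, 132), (106, 38, 45, 9)]
167 [(106, -4, 77, 192), (64, 14, 71, 112), (62, 16, 62, 99), (49, 11, 53, 121), (105, 37, 45, 5)]
168 [(108, -6, 77, 192), (71, 13, 71, 106), (59, 13, 63, 100), (61, -7, 52, 193), (91, 33, 45, 8)]
169 [(99, -8, 77, 195), (68, 13, 72, 94), (59, 13, 63, 94), (75, -10, 52, 193), (74, 16, 45, 72)]
170 [(79, -8, 77, 186), (76, 12, 72, 86), (66, 10, 63, 93), (73, -10, 52, 185), (72, 15, 45, 69)]
171 [(69, -7, 78, 168), (83, -12, 69, 191), (78, -14, 60, 194), (65, -10, 52, 176), (65, 12, 45, 71)]
172 [(63, -6, 79, 155), (70, -13, 69, 184), (69, -14, 61, 188), (60, -10, 53, 168), (66, 10, 45, 70)]
173 [(60, -2, 80, 125), (85, -17, 69, 193), (117, -17, 61, 189), (123, -18, 52, 190), (123, -18, 44, 192)]
```

```bash
python3 - <<'E'
from h import *
Rz=R.from_euler('z',3,degrees=True).as_matrix();O=np.array([.6382,.00425,0])
d=shot("top");m=np.mean([shot("top")["image"].max(2) for _ in range(3)],0).astype(int)
for Y in(-.063,-.021,.021,.063):
    print(Y)
    for X in np.arange(.02,.1,.006):
        row=[]
        for y in np.arange(-.021,.022,.007):
            u,v=proj(d,O+Rz@np.array([X,Y+y,.03]))[0].round().astype(int);row.append(m[v,u])
        print("  %.3f"%X,row)
s=shot("scene");ms=s["image"].max(2).astype(int)
u,v=proj(s,O+Rz@np.array([.040,.063,.035]))[0].astype(int);print(u,v);print(ms[v-14:v+14:2,u-16:u+17:2])
E
```

```text
-0.063
  0.020 [np.int64(69), np.int64(102), np.int64(82), np.int64(67), np.int64(63), np.int64(65), np.int64(66)]
  0.026 [np.int64(77), np.int64(71), np.int64(72), np.int64(60), np.int64(67), np.int64(70), np.int64(79)]
  0.032 [np.int64(92), np.int64(92), np.int64(74), np.int64(101), np.int64(93), np.int64(105), np.int64(104)]
  0.038 [np.int64(119), np.int64(119), np.int64(81), np.int64(92), np.int64(111), np.int64(120), np.int64(101)]
  0.044 [np.int64(78), np.int64(89), np.int64(90), np.int64(79), np.int64(70), np.int64(87), np.int64(87)]
  0.050 [np.int64(98), np.int64(114), np.int64(120), np.int64(122), np.int64(126), np.int64(130), np.int64(117)]
  0.056 [np.int64(99), np.int64(100), np.int64(119), np.int64(141), np.int64(141), np.int64(139), np.int64(133)]
  0.062 [np.int64(105), np.int64(105), np.int64(104), np.int64(112), np.int64(130), np.int64(102), np.int64(100)]
  0.068 [np.int64(49), np.int64(118), np.int64(116), np.int64(137), np.int64(130), np.int64(131), np.int64(130)]
  0.074 [np.int64(46), np.int64(44), np.int64(59), np.int64(141), np.int64(141), np.int64(141), 
[... 5446 characters left out ...]
 67  69  70  58  56  50  52  51  89 101 119  79  57  88 151]
 [ 49  59  57  59  62  65  54  52  56  55  67  99 118 122  96  58  69]
 [ 51  58  58  61  60  60  71  53  55  49  69 104 125 124 123 101  59]
 [ 54  59  63  59  62  61  68  75  53  54  72 104 121 125 120 120 107]
 [ 43  47  64  48  51  57  66  67  77  65  87 107 120 119 121 119 101]
 [ 45  41  73  86  50  55  57  58  59  65  82 109 123 124 122 114  65]
 [ 35  33  29  75  89  50  57  58  59  58  58  73 120 123 122  99  54]
 [ 37  43  41  31  58  59  60  62  61  59  62  64  78 115 123  67  61]
 [ 38  41  38  40  37  49  62  52  53  55  57  66  64  76 107  72  78]
 [ 36  42  33  42  38  39  44  80  60  46  56  68  57  62  60  73 103]]
```

The dark 26 mm disc stayed at the same pixel while the barrels turned upright. That makes it the third cartridge, standing on end inside the tray with its top near 68 mm. The barrels are level, the handle is seated and the rod is back in its holder, so I'm handing in.

```bash
python3 -c "
from bench import env
print(env.sign_off())"
```

```text
the job is handed in; nothing more can be done
None
```

I handed the job in at about 45 s of robot time, but sign-off returned no verdict: all three cartridges (barrels 2–4) look to be in the tray, though the one from barrel 4 I could only infer, standing on end under its barrel; the barrels are upright, the handle is seated, the rod is back in its holder and the bottle is still standing.

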